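Load and close the ultrasonic cleaner

ROBOT

A 6-joint arm with a two-finger parallel gripper is mounted at the origin on the work surface. World frame = base frame: x ahead of the robot, y to its left, z up, the work surface at z = 0. Lengths are in m, angles in rad, forces in N, time in s.
With the tool pointing down it reaches from about 0.4 to 0.825 m from the base axis. Payload 7 kg.
Tool frame: the origin (TCP) lies at the very end of the fingers, on their centre line; the grasp point (between the pads) lies 19 mm behind it; z points along the fingers, y is the line along which they close (so a half turn about z gives the same grasp; the last joint's range is limited). The gripper opens to 88 mm and grips with 3 to 60 N. Pads are 19 mm wide; open, the fingers measure 130 mm over their backs; the gripper's body (78 mm by 193 mm) begins 47 mm behind the grasp point.
Start: joints at [-0.969, 0.359, 0.012, 0, -1.224, -0.288], TCP at [0.208, -0.642, 0.206] pointing down, gripper open.
Joint ranges: [-3.07, 3.07], [-1.43, 2.12], [-1.02, 1.25], [-3.03, 1.67], [-3.05, -0], [-3.03, 3.03]. Speed limits (rad/s): [2.39, 2.39, 3.01, 3.14, 3.14, 3.14].

INTERFACE

Orientations are given as [roll, pitch, yaw] about the fixed x, y, z axes, in that order (R = Rz(yaw) Ry(pitch) Rx(roll)).
In Python, from station import arm gives the robot as it stands. The module is installed in compiled form; this text tells all that it offers.
- The arm moves only by the shell command python3 -m crank 'ROWS' [FORCE]. ROWS is JSON, a list of rows, each an object of numbers: "dx", "dy", "dz": the shift along the world's x, y, z in m; "twist": the turn about the world's z in degrees; "grip": the opening, from -1 (shut) to 1 (fully open). A call has exactly 5 rows; each row is the pose to reach, as a shift and turn from the pose commanded when the call began; what a row does not reach only later rows make up. A row lasts 1/12 s, in which the tool goes at most 41.7 mm and 7.16 degrees, less where a joint would pass 70% of its speed; a pose out of reach is approached as far as the arm can. A call with a gripper value outside its range is refused whole. The fingers move at their own pace and stop on an object; FORCE is the grip in N (left out, the last holds). Time passes only in rows, so rows that repeat a pose let the fingers close, or fill a call up. It gives the time, the measured TCP pose, the force, the opening and the grip force at its end, in the units of the state.
- arm.get_state(): the state, without advancing time (a new reading comes with each control period).
- arm.grab_frame(name): name is "scene" or "side" or "wrist"; returns the picture (420x560x3 uint8, red, green, blue); there is no depth.
- arm.get_calibration(name): a dict with "fx", "fy", "cx", "cy" (pixels), "k1" (the pictures are not rectified: a ray, as slopes to the right and down, at radius r is drawn at 1 + k1 r^2 times it, then the intrinsics apply), "cam_to_world" (4x4, takes a point from camera to world coordinates); the wrist camera has in their place "tool_from_camera" (4x4, takes a point from camera to tool coordinates, whose origin is the TCP and whose axes are the flange's). Camera axes: x right, y down, z forward; pixel columns grow to the right and rows downward; lengths in m; the calibration is good to about 2 mm. A picture is of the moment at which its call begins: read the wrist's pose just before it. get_calibration takes no time and is no camera call.
- arm.job_done(): hands the job in; it is judged then, once.
The state is a dict: "t": time; "q": joint angles; "qd": joint speeds; "joint_efforts": joint torques, N m; "eef_pos": TCP position; "ee_rot": TCP orientation; "force": force on the tool from outside, world axes, zero at the start; "moment": the same for the moment, N m; "width": finger opening in m; "gripper_force": force on a finger pad.
Only numpy, scipy, OpenCV 4.12 (cv2) and the standard library are available. Lean on these libraries where they do the work, as an engineer would, in place of code of your own. Each camera call takes 0.05 s, during which the arm holds its last target. There are 200 camera calls.

TASK

Get the ultrasonic cleaner going: put the yellow scraper that lies across its well away in the wooden rack, blade slid all the way into the slot, then set the aluminium heat sink down in the well. Next slide the orange cover along the steel deck, without lifting it off, until it drops into the mouth of the well and sits seated and level, and finally press the green start button fully down and let it go. Leave the other parts and things on the bench where they are.

Things in the scene. Friction and masses are not known exactly. Their poses are not given: they have to be found in the camera images.
- cleaner: Fixed blue ultrasonic cleaner with a flat steel deck 150 (x) x 290 (y) mm, 85 mm high, no raised edges. Origin at table height under the deck's centre; z up. A dry round well, 104 mm wide, 50 mm deep, opens in the deck at y = -73 mm; the +y half is plain deck. In front (x -75 to -125 mm) a control panel 45 mm high carries the button.
- well_mouth (a point): Centre of the mouth of the well, level with the deck (85 mm above the table). The well floor is 50 mm below.
- lid: Loose orange round cover, about 280 g: flange 124 mm across, 8 mm thick, over a black plug 98 mm across, 10 mm high; no knob. Origin at the centre of the plug's underside, z up. Starts on the +y half of the deck standing on its plug, free to slide. Over the well the plug drops in (3 mm play all round) and the flange rests on the deck, origin 10 mm below the deck.
- scraper: Loose flat scraper 170 mm long, 70 g, lying flat across the well. Yellow handle 90 x 22 x 14 mm (x -85 to +5 mm), dark steel blade 80 x 30 x 4 mm (x +5 to +85 mm); both undersides level. Origin at the underside, middle of the length; x towards the blade's tip, z up. Balances at x = -18 mm.
- scraper_tip (a point): Middle of the front edge of the scraper's blade, 85 mm ahead of the scraper's origin and 2 mm above its underside.
- rack: Fixed wooden block 90 (x) x 62 x 53 mm high with a level through slot 38 mm wide, 9 mm high, floor 30 mm above the table. Origin at table height under the slot's mouth in the front face; x into the slot, z up. A rest bar (x -75 to 0, 14 mm wide, 30 mm high) carries the handle. Home when the handle's step meets the front face: tip at x = 80 mm.
- heatsink: Loose aluminium heat sink with fins, 36 (x) x 30 (y) x 26 (z) mm, 60 g; origin at the centre of its underside. One of three parts standing on a fixed blue mat 3 mm thick, in any order.
- start_button (a joint): Travel of the green start button: 0 up, 0.006 m fully down; a spring returns it; fully down takes 5 N.
- start_button_top (a point): Centre of the top face of the start button, 30 mm across, facing up, 63 mm above the table when up.
- relay: Black relay 30 x 28 x 26 mm with a white top, on the mat; leave alone. Origin at the underside.
- capacitor: Green can capacitor, 28 mm across, 36 mm high, on the mat; leave alone. Origin at the underside.
- bottle: White bottle, 60 mm across, 160 mm high; leave alone. Origin at the underside.
- jar: Glass jar with steel cap, 64 mm across, 50 mm high; leave alone. Origin at the underside.
- screwdriver: Screwdriver with red handle, lying flat; leave alone. Origin at the underside, about mid-length.
Not all that is in view belongs to the job. Of the things like the lid, leave any that is blue; of the rest the larger one is meant.

How it is judged:
By the outcome, as a careful person would: the job done as asked, in the order asked, and still so for the second after the job is handed in, with the robot touching nothing.
It also fails if it takes over 72 s, if anything falls off the work surface, if the arm or the gripper's body presses on something with over 40 N, if the wrist force passes 120 N, or if a joint passes its speed limit or range.

## Working session

There is one attempt and no reset: what is moved stays moved. The work goes in short steps, Python scripts to look and compute and a shell command to move; the robot and the scene stay as the last step left them, time stands still between calls to the robot, and variables do not carry over. Pictures are saved under pics/ and viewed, at most 10 in all, crops included, and the job is handed in when it is done.

```bash
mkdir -p pics
cat > h.py <<'E'
import numpy as np, cv2
from station import arm
from scipy.spatial.transform import Rotation as R
def grab(n,f):
    s=arm.get_state(); im=arm.grab_frame(n); cv2.imwrite('pics/'+f,im[:,:,::-1]); np.save('pics/'+f+'.npy',im)
    c=arm.get_calibration(n)
    if 'cam_to_world' in c: T=np.array(c['cam_to_world'])
    else:
        W=np.eye(4); W[:3,:3]=R.from_euler('xyz',s['ee_rot']).as_matrix(); W[:3,3]=s['eef_pos']; T=W@np.array(c['tool_from_camera'])
    np.save('pics/'+f+'.T.npy',T); return im
def ray(n,T,p):
    c=arm.get_calibration(n); x=(p[0]-c['cx'])/c['fx']; y=(p[1]-c['cy'])/c['fy']
    rd=np.hypot(x,y); r=rd
    for _ in range(20): r=rd/(1+c['k1']*r*r)
    k=r/rd if rd>0 else 1
    d=T[:3,:3]@np.array([x*k,y*k,1]); return T[:3,3],d
def onz(n,T,p,z):
    o,d=ray(n,T,p); return (o+d*(z-o[2])/d[2])
E
python3 - <<'E'
from h import *
a=grab('scene','s0.png');b=grab('side','d0.png');grab('wrist','w0.png')
cv2.imwrite('pics/a0.png',np.vstack([a,b])[:,:,::-1][:, :])
for n in('scene','side'):
    c=arm.get_calibration(n);print(n,{k:np.round(v,3).tolist() for k,v in c.items()})
print(arm.get_calibration('wrist')); print(arm.get_state())
E
```

```text
scene {'fx': 379.333, 'fy': 379.333, 'cx': 275.422, 'cy': 210.892, 'k1': -0.02, 'cam_to_world': [[0.753, 0.397, -0.525, 1.023], [0.658, -0.461, 0.595, -0.493], [-0.006, -0.793, -0.609, 0.602], [0.0, 0.0, 0.0, 1.0]]}
side {'fx': 443.539, 'fy': 443.539, 'cx': 278.658, 'cy': 199.085, 'k1': -0.102, 'cam_to_world': [[0.979, -0.145, 0.146, 0.42], [-0.205, -0.737, 0.644, -0.632], [0.014, -0.66, -0.751, 0.846], [0.0, 0.0, 0.0, 1.0]]}
{'fx': 319.4592528195882, 'fy': 319.4592528195882, 'cx': 275.84866881625055, 'cy': 211.88420998192603, 'k1': -0.051533585899678436, 'tool_from_camera': array([[ 3.02957223e-04, -9.51843200e-01, -3.06585112e-01,
         8.49750717e-02],
       [ 9.99998915e-01,  7.30363520e-04, -1.27936629e-03,
         6.40641010e-04],
       [ 1.44167468e-03, -3.06584391e-01,  9.51842388e-01,
        -1.78298393e-01],
       [ 0.00000000e+00,  0.00000000e+00,  0.00000000e+00,
         1.00000000e+00]])}
{'t': 0.15, 'q': array([-9.68917624e-01,  3.59224277e-01,  1.13357617e-02, -2.64266532e-04,
       -1.22408535e+00, -2.88117240e-01]), 'qd': array([ 6.86439633e-04, -1.82152556e-03, -6.82472070e-05,  1.24277144e-03,
       -7.36383333e-04,  1.24224648e-03]), 'joint_efforts': array([ 8.99676324e-04, -5.83277357e+01,  2.93290079e+01,  7.00121909e+00,
        8.79870640e-03, -1.03293341e-04]), 'eef_pos': array([ 0.20821766, -0.64170681,  0.20566386]), 'ee_rot': array([ 3.14039305e+00, -9.64014310e-05, -2.82792108e+00]), 'force': array([-0.54772703, -0.32546329, -0.62940205]), 'moment': array([-0.04302312, -0.03044409,  0.00695166]), 'gripper_force': 0.0, 'width': 0.08764563208110095}
```

View pics/s0.png

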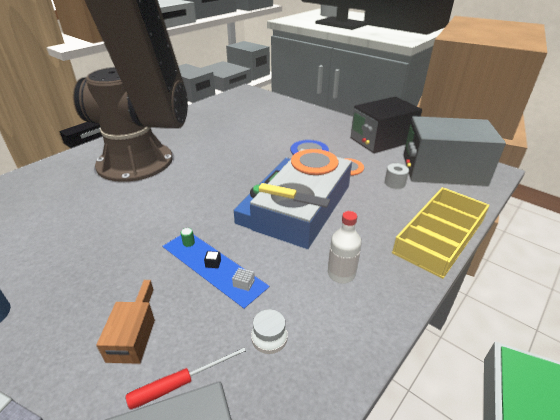

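View pics/d0.png

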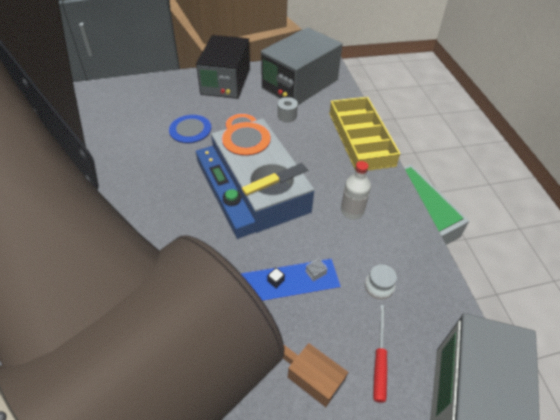

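Scene: cleaner with the scraper across its well at (295,193); lid-like things are a large orange disc on the deck at (315,162), a small orange one behind at (352,167), and a blue one at (310,150). The large orange one fits: it isn't blue and it's the larger of the rest. The heat sink is at (243,279) in the scene and (317,269) in the side view. The rack is at (128,330), with its bar up at (146,292). I'll confirm with crops and measure.

Run:
```python
from h import *
a=np.load('pics/s0.png.npy');b=np.load('pics/d0.png.npy')
z=lambda im,x,y,w,h,k:cv2.resize(im[y:y+h,x:x+w],None,fx=k,fy=k,interpolation=cv2.INTER_CUBIC)[:,:,::-1]
cv2.imwrite('pics/c1.png',z(a,230,135,145,110,5)); cv2.imwrite('pics/c2.png',np.hstack([z(a,90,225,195,150,3.),])[:, :])
cv2.imwrite('pics/c3.png',z(b,185,105,140,140,4.2))
T={n:np.load(f'pics/{f}.png.T.npy') for n,f in(('scene','s0'),('side','d0'))}
def masks(im,lo,hi):
    m=cv2.inRange(cv2.cvtColor(im,cv2.COLOR_RGB2HSV),lo,hi); 
    cs,_=cv2.findContours(m,cv2.RETR_EXTERNAL,cv2.CHAIN_APPROX_NONE); return sorted(cs,key=cv2.contourArea)[::-1]
for n,im in(('scene',a),('side',b)):
    print(n)
    for nm,lo,hi,h in(('orange',(5,150,120),(14,255,255),.103),('yellow',(22,150,120),(32,255,255),.099),('green',(55,90,40),(85,255,255),.063),('mat',(105,170,80),(122,255,255),.003)):
        for c in masks(im,lo,hi)[:3]:
            if cv2.contourArea(c)<25: continue
            P=np.array([onz(n,T[n],p+0.0,h)[:2] for p in c[:,0]])
            (cx,cy),r=cv2.minEnclosingCircle((P*1000).astype(np.float32)); rc=cv2.minAreaRect((P*1000).astype(np.float32))
            print(nm,cv2.boundingRect(c),'circ',round(cx),round(cy),round(2*r),'rect',np.round(rc[0]),np.round(rc[1]),round(rc[2],1))
```

```text
scene
orange (292, 150, 45, 24) circ 528 222 121 rect [529. 221.] [115. 119.] 39.2
orange (351, 160, 12, 15) circ 621 260 71 rect [630. 266.] [27. 71.] 29.7
green (501, 347, 59, 73) circ 1122 -45 147 rect [1122.  -45.] [ 82. 123.] 17.1
green (181, 231, 13, 16) circ 480 -162 49 rect [ 481. -163.] [24. 46.] 58.1
green (253, 185, 6, 8) circ 461 72 32 rect [459.  70.] [13. 32.] 43.2
mat (164, 236, 104, 72) circ 531 -147 272 rect [ 531. -145.] [ 72. 266.] 89.8
side
orange (224, 115, 45, 39) circ 524 243 158 rect [529. 242.] [150. 113.] 78.9
yellow (347, 109, 21, 7) circ 843 281 55 rect [843. 280.] [53. 22.] 2.3
yellow (349, 136, 35, 11) circ 827 161 89 rect [826. 168.] [87. 34.] 4.2
yellow (337, 111, 11, 9) circ 797 274 41 rect [798. 273.] [35. 29.] 79.8
green (406, 168, 56, 63) circ 914 -22 200 rect [917. -20.] [ 73. 190.] 16.2
green (225, 190, 13, 10) circ 465 76 33 rect [465.  75.] [29. 29.] 78.9
green (214, 169, 10, 11) circ 442 149 39 rect [443. 150.] [11. 39.] 12.6
mat (244, 261, 94, 38) circ 561 -142 205 rect [ 561. -145.] [ 67. 197.] 89.2
```

View pics/c1.png

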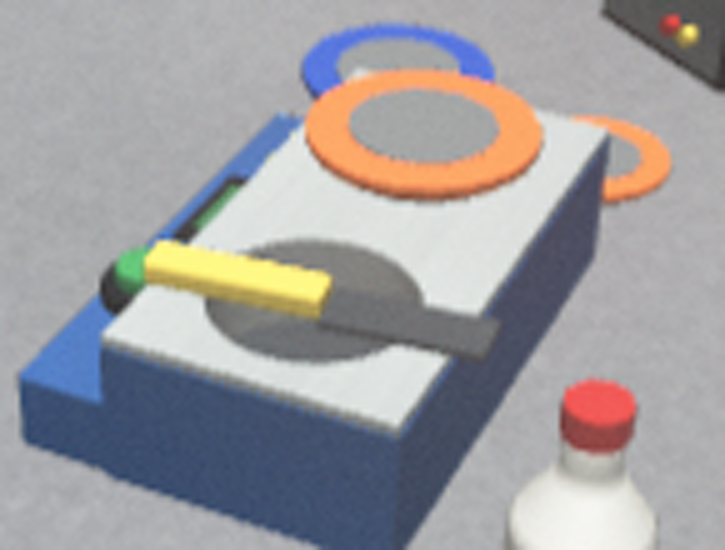

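View pics/c2.png

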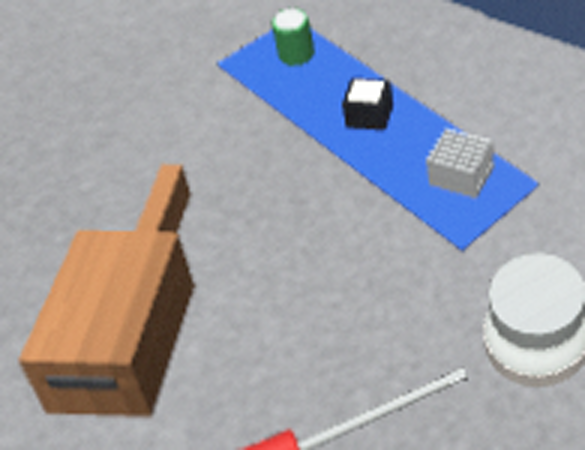

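View pics/c3.png

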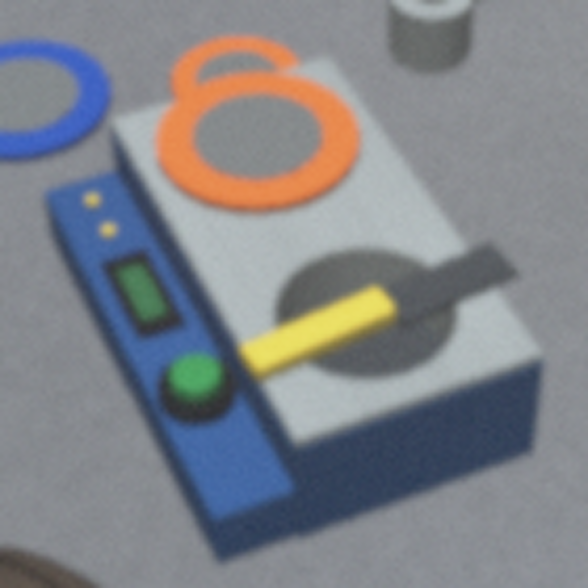

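The crops confirm it: the lid meant is the large orange disc on the deck (c1 (425,130), c3 (258,138)). The small orange one and the blue one stand on the table behind. In c2 the slot's exit faces the camera and the bar points away from it. The heat sink is the grey finned part at c2 (460,160). Next I'll cast rays for the corners.

Run:
```python
from h import *
T={n:np.load(f'pics/{f}.png.T.npy') for n,f in(('scene','s0'),('side','d0'))}
def c1(x,y):return 'scene',((x+.5)/5-.5+230,(y+.5)/5-.5+135)
def c2(x,y):return 'scene',((x+.5)/3-.5+90,(y+.5)/3-.5+225)
def c3(x,y):return 'side',((x+.5)/4.2-.5+185,(y+.5)/4.2-.5+105)
def d0(x,y):return 'side',(x,y)
def show(nm,f,pts,z):
    P=[]
    for p in pts:
        n,q=f(*p);P.append(onz(n,T[n],q,z)[:2]*1000)
    print(nm,[np.round(p).astype(int).tolist() for p in P],'mean',np.round(np.mean(P,0),1)); return P
show('deckS',c1,[(103,340),(400,430),(607,130)],.085)
show('deckD',c3,[(113,122),(328,57),(541,357),(295,443)],.085)
for f,pts,z in((c1,[(205,300),(424,297),(315,240),(320,361)],.085),(c3,[(277,310),(458,312),(368,248),(365,377)],.085)): show('well',f,pts,z)
show('handleS',c1,[(160,240),(332,275),(325,292),(148,262)],.099)
show('tipS',c1,[(498,320),(487,350)],.089)
show('handleD',c3,[(238,348),(375,285),(398,302),(257,370)],.099)
show('tipD',c3,[(492,243),(518,272)],.089)
show('lidS',c1,[(305,130),(543,133),(424,70)],.103)
show('lidcD',c3,[(258,138)],.103); show('lidcS',c1,[(424,127)],.103)
show('rackS',c2,[(78,232),(178,232),(130,363),(22,363)],.053)
show('rackD',d0,[(288,363),(307,346),(347,376),(323,400)],.053)
show('barS',c2,[(162,166),(182,167),(137,230)],.030)
show('slotexit',c2,[(45,380),(117,383)],.030+.009)
show('hsS',c2,[(455,129),(495,142),(473,168),(428,158)],.029)
show('hsD',d0,[(317,269)],.016)
show('btn',c3,[(194,375)],.063);
m=cv2.imread('pics/d0.png')[255:300,295:345];
```

```text
deckS [[513, -3], [657, 34], [586, 313]] mean [585.1 114.7]
deckD [[442, 279], [586, 317], [654, 34], [509, -1]] mean [547.8 157. ]
well [[527, 52], [605, 122], [534, 126], [599, 50]] mean [566.3  87.4]
well [[516, 97], [616, 76], [577, 137], [555, 38]] mean [566.1  87.1]
handleS [[491, 61], [572, 91], [579, 78], [499, 43]] mean [535.4  68.2]
tipS [[645, 124], [654, 102]] mean [649.6 112.9]
handleD [[489, 60], [572, 93], [582, 77], [496, 42]] mean [534.6  67.9]
tipD [[648, 123], [657, 97]] mean [652.2 110.2]
lidS [[481, 182], [577, 260], [490, 275]] mean [516.1 239.3]
lidcD [[526, 225]] mean [526.2 225.3]
lidcS [[527, 225]] mean [526.7 225.1]
rackS [[509, -352], [555, -312], [612, -381], [567, -420]] mean [ 560.8 -366.4]
rackD [[510, -343], [551, -319], [608, -389], [555, -421]] mean [ 556.  -367.8]
barS [[480, -279], [491, -271], [514, -321]] mean [ 494.9 -290.3]
slotexit [[575, -415], [607, -390]] mean [ 591.  -402.8]
hsS [[603, -126], [633, -116], [638, -143], [609, -157]] mean [ 620.7 -135.5]
hsD [[622, -137]] mean [ 622.4 -136.7]
btn [[465, 77]] mean [464.5  77.3]
```

All the measurements agree across both views:

| Item | Position (mm) | Yaw |
|---|---|---|
| Well | (566, 87) | cleaner ≈ 14° |
| Scraper origin | (571, 82) | 20.6° |
| Rack mouth | ≈ (532, -332) | ≈ -50.5° |
| Heat sink | (621, -136) | to refine |
| Lid centre | (526, 225) | – |
| Button | (465, 77) | – |

I'll move over the rack and mat area and refine with the wrist camera.

```bash
python3 -m crank '[{"dx":0.023,"dy":0.025,"dz":0.01,"grip":-0.2},{"dx":0.046,"dy":0.05,"dz":0.02,"grip":-0.2},{"dx":0.07,"dy":0.075,"dz":0.03,"grip":-0.2},{"dx":0.093,"dy":0.1,"dz":0.04,"grip":-0.2},{"dx":0.115,"dy":0.125,"dz":0.045,"grip":-0.2}]' 20
python3 -m crank '[{"dx":0.023,"dy":0.025,"grip":-0.2},{"dx":0.046,"dy":0.05,"grip":-0.2},{"dx":0.07,"dy":0.075,"grip":-0.2},{"dx":0.093,"dy":0.1,"grip":-0.2},{"dx":0.115,"dy":0.125,"grip":-0.2}]'
python3 -m crank '[{"dx":0.023,"dy":0.025,"grip":-0.2},{"dx":0.046,"dy":0.05,"grip":-0.2},{"dx":0.07,"dy":0.075,"grip":-0.2},{"dx":0.112,"dy":0.122,"grip":-0.2},{"dx":0.112,"dy":0.122,"grip":-0.2}]'
python3 - <<'E'
from h import *
grab('wrist','w1.png')
T={n:np.load(f'pics/{f}.png.T.npy') for n,f in(('scene','s0'),('side','d0'))}
for nm,n,p in(('bottle','scene',(343,278)),('bottle','side',(352,216)),('box1','scene',(375,148)),('ring','scene',(396,184)),('binNear','scene',(400,240)),('relay','scene',(212,266))): print(nm,np.round(onz(n,T[n],p,0)*1000))
E
```

```text
bottle [766.  12.   0.]
bottle [751.   4.   0.]
box1 [529. 569.   0.]
ring [683. 416.   0.]
binNear [802. 202.   0.]
relay [ 530. -146.    0.]invalid input at $[0]: expected keys dx, dy, dz, twist, grip
invalid input at $[0]: expected keys dx, dy, dz, twist, grip
invalid input at $[0]: expected keys dx, dy, dz, twist, grip
```

View pics/w1.png

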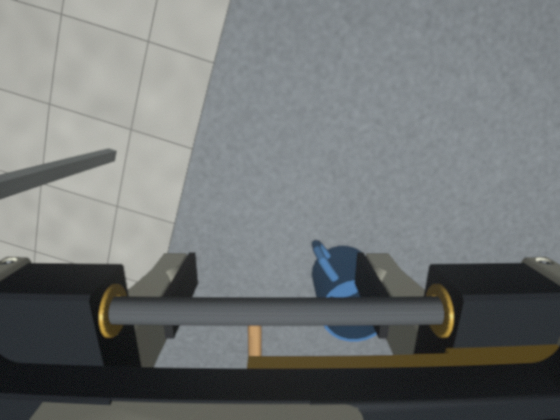

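That view was wasted: the rows were refused because every key is required, so the arm hasn't moved. The picture shows only the fingers (tips at row ~255) and bare bench. Repeating with full rows.

```bash
python3 -m crank '[{"dx":0.023,"dy":0.025,"dz":0.01,"twist":0,"grip":-0.2},{"dx":0.046,"dy":0.05,"dz":0.02,"twist":0,"grip":-0.2},{"dx":0.07,"dy":0.075,"dz":0.03,"twist":0,"grip":-0.2},{"dx":0.093,"dy":0.1,"dz":0.04,"twist":0,"grip":-0.2},{"dx":0.115,"dy":0.125,"dz":0.045,"twist":0,"grip":-0.2}]' 20
python3 -m crank '[{"dx":0.023,"dy":0.025,"dz":0,"twist":0,"grip":-0.2},{"dx":0.046,"dy":0.05,"dz":0,"twist":0,"grip":-0.2},{"dx":0.07,"dy":0.075,"dz":0,"twist":0,"grip":-0.2},{"dx":0.093,"dy":0.1,"dz":0,"twist":0,"grip":-0.2},{"dx":0.115,"dy":0.125,"dz":0,"twist":0,"grip":-0.2}]'
python3 -m crank '[{"dx":0.023,"dy":0.025,"dz":0,"twist":0,"grip":-0.2},{"dx":0.046,"dy":0.05,"dz":0,"twist":0,"grip":-0.2},{"dx":0.07,"dy":0.075,"dz":0,"twist":0,"grip":-0.2},{"dx":0.112,"dy":0.122,"dz":0,"twist":0,"grip":-0.2},{"dx":0.112,"dy":0.122,"dz":0,"twist":0,"grip":-0.2}]'
python3 - <<'E'
from h import *
grab('wrist','w2.png')
E
```

```text
t: 0.62
eef_pos: [0.3244, -0.5162, 0.2525]
ee_rot: [-3.14, 0.0, -2.828]
force: [0.6, -0.3, 0.4]
width: 0.0597
gripper_force: 0.0
t: 1.03
eef_pos: [0.4393, -0.3905, 0.2514]
ee_rot: [3.142, 0.0, -2.828]
force: [-0.4, -0.1, 0.5]
width: 0.0354
gripper_force: 0.0
t: 1.45
eef_pos: [0.5525, -0.2672, 0.2511]
ee_rot: [3.141, 0.0, -2.826]
force: [0.4, -0.9, -0.2]
width: 0.0354
gripper_force: 0.0
```

View pics/w2.png

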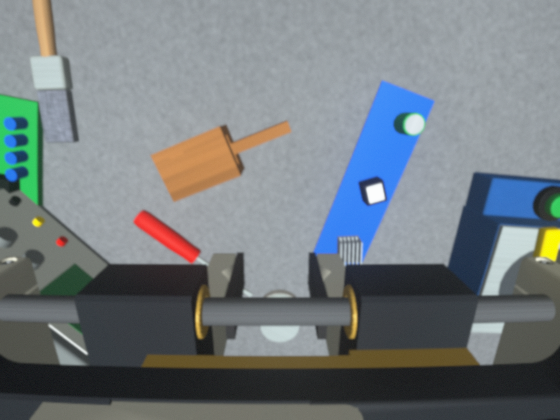

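The wrist view shows the rack block at (197,163) with its bar out to (289,126), the relay at (373,192), the capacitor at (411,124), and the heat sink's fins at (350,248) partly behind the finger. I'll measure the rack here by colour.

```bash
python3 - <<'E'
from h import *
im=np.load('pics/w2.png.npy');T=np.load('pics/w2.png.T.npy')
g=im[90:220,130:310]; hsv=cv2.cvtColor(g,cv2.COLOR_RGB2HSV)
m=cv2.inRange(hsv,(5,90,40),(20,255,255)); 
cs,_=cv2.findContours(m,cv2.RETR_EXTERNAL,cv2.CHAIN_APPROX_NONE)
c=max(cs,key=cv2.contourArea); ap=cv2.approxPolyDP(c,3,True)[:,0]+[130,90]
for p in ap: print(p,'z53',np.round(onz('wrist',T,p+0.,.053)[:2]*1000),'z30',np.round(onz('wrist',T,p+0.,.030)[:2]*1000),'z0',np.round(onz('wrist',T,p+0.,0)[:2]*1000))
# top face only: brighter
V=hsv[:,:,2]; print(np.histogram(V[m>0],12))
mt=cv2.morphologyEx(m,cv2.MORPH_OPEN,np.ones((15,15)))
cs,_=cv2.findContours(mt,cv2.RETR_EXTERNAL,cv2.CHAIN_APPROX_NONE);c=max(cs,key=cv2.contourArea)
P=np.array([onz('wrist',T,p+[130.,90.],.053)[:2]*1000 for p in c[:,0]],np.float32);print(cv2.minAreaRect(P))
mb=cv2.subtract(m,cv2.dilate(mt,np.ones((5,5))));cs,_=cv2.findContours(mb,cv2.RETR_EXTERNAL,cv2.CHAIN_APPROX_NONE);c=max(cs,key=cv2.contourArea)
P=np.array([onz('wrist',T,p+[130.,90.],.030)[:2]*1000 for p in c[:,0]],np.float32);print('bar',cv2.minAreaRect(P))
# mat white-topped relay
print(arm.get_state()['eef_pos'])
E
python3 -m crank '[{"dx":0,"dy":0.04,"dz":0,"twist":0,"grip":-0.2},{"dx":0,"dy":0.08,"dz":0,"twist":0,"grip":-0.2},{"dx":0,"dy":0.12,"dz":0,"twist":0,"grip":-0.2},{"dx":0,"dy":0.16,"dz":0,"twist":0,"grip":-0.2},{"dx":0,"dy":0.2,"dz":0,"twist":1,"grip":-0.2}]'
python3 -m crank '[{"dx":0,"dy":0.04,"dz":0,"twist":0,"grip":-0.2},{"dx":0,"dy":0.07,"dz":0,"twist":0,"grip":-0.2},{"dx":0,"dy":0.09,"dz":0,"twist":0,"grip":-0.2},{"dx":0,"dy":0.1,"dz":0,"twist":0,"grip":-0.2},{"dx":0,"dy":0.1,"dz":0,"twist":1,"grip":-0.2}]'
python3 - <<'E'
from h import *
grab('wrist','w3.png');print(arm.get_state()['eef_pos'],arm.get_state()['ee_rot'])
E
```

```text
[289 128] z53 [ 486. -273.] z30 [ 487. -272.] z0 [ 488. -270.]
[284 122] z53 [ 482. -280.] z30 [ 482. -280.] z0 [ 483. -279.]
[233 142] z53 [ 521. -329.] z30 [ 524. -332.] z0 [ 528. -335.]
[226 129] z53 [ 510. -341.] z30 [ 512. -344.] z0 [ 515. -348.]
[218 127] z53 [ 510. -350.] z30 [ 513. -354.] z0 [ 516. -359.]
[153 154] z53 [ 564. -416.] z30 [ 569. -423.] z0 [ 577. -433.]
[152 158] z53 [ 569. -416.] z30 [ 575. -424.] z0 [ 582. -433.]
[175 200] z53 [ 611. -378.] z30 [ 619. -384.] z0 [ 631. -390.]
[239 175] z53 [ 557. -312.] z30 [ 562. -313.] z0 [ 569. -315.]
[239 151] z53 [ 529. -320.] z30 [ 533. -322.] z0 [ 537. -324.]
[288 132] z53 [ 491. -272.] z30 [ 492. -271.] z0 [ 494. -270.]
(array([  38,   23,   25,   13,   35,   55,   31,   47,  539,  436, 2131,
       1342]), array([ 84.  ,  94.75, 105.5 , 116.25, 127.  , 137.75, 148.5 , 159.25,
       170.  , 180.75, 191.5 , 202.25, 213.  ]))
((557.0690307617188, -360.1060791015625), (60.71936798095703, 101.31158447265625), 39.30898666381836)
bar ((506.285888671875, -298.67230224609375), (13.574966430664062, 66.62477111816406), 39.28355026245117)
[ 0.55394268 -0.26582032  0.250742  ]
t: 1.92
eef_pos: [0.5498, -0.0684, 0.2514]
ee_rot: [3.142, -0.0, -2.811]
force: [1.7, 0.7, -0.4]
width: 0.0352
gripper_force: 0.0
t: 2.33
eef_pos: [0.5503, 0.0317, 0.2513]
ee_rot: [3.141, -0.0, -2.79]
force: [0.8, -0.3, -0.2]
width: 0.0349
gripper_force: 0.0
[0.55024751 0.03054071 0.25125546] [-3.14156662e+00 -2.68971690e-04 -2.78878754e+00]
```

View pics/w3.png

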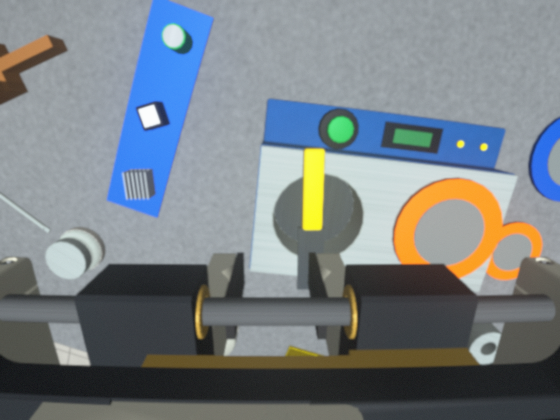

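This view shows the scraper handle at (314,190) with the blade running down behind the fingers, the button at (341,129), the lid at (448,230) with the small orange one at (515,250), and the heat sink at (138,184). Measuring these by mask.

Run:
```python
from h import *
im=np.load('pics/w3.png.npy');T=np.load('pics/w3.png.T.npy')
hsv=cv2.cvtColor(im,cv2.COLOR_RGB2HSV)
def f(nm,m,x,y,w,h,z):
    k=np.zeros_like(m);k[y:y+h,x:x+w]=m[y:y+h,x:x+w]
    cs,_=cv2.findContours(k,cv2.RETR_EXTERNAL,cv2.CHAIN_APPROX_NONE);c=max(cs,key=cv2.contourArea)
    P=np.array([onz('wrist',T,p+0.,z)[:2]*1000 for p in c[:,0]],np.float32)
    r=cv2.minAreaRect(P);(cx,cy),rr=cv2.minEnclosingCircle(P)
    print(nm,cv2.boundingRect(c),'rect',np.round(r[0],1),np.round(r[1],1),round(r[2],1),'circ',round(cx,1),round(cy,1),round(2*rr,1))
f('handle',cv2.inRange(hsv,(22,120,100),(35,255,255)),290,135,50,110,.099)
f('lid',cv2.inRange(hsv,(5,130,120),(16,255,255)),390,170,110,120,.103)
f('btn',cv2.inRange(hsv,(50,120,120),(80,255,255)),320,110,45,40,.063)
nb=cv2.bitwise_not(cv2.inRange(hsv,(100,130,60),(125,255,255)))
f('hs',nb,115,160,45,45,.029); f('relaytop',nb,130,97,43,38,.029)
```

```text
handle (302, 148, 23, 83) rect [534.4  68.1] [89.9 22.8] 20.5 circ 534.4 68.1 91.4
lid (394, 178, 106, 101) rect [520.  226.8] [110.6 124.9] 4.9 circ 524.3 227.3 125.1
btn (327, 116, 27, 27) rect [465.2  77.2] [28.4 29.4] 20.5 circ 465.3 77.4 30.1
hs (122, 169, 33, 31) rect [ 617.6 -133.4] [39.8 40. ] 20.1 circ 617.8 -133.8 54.1
relaytop (137, 103, 29, 27) rect [ 528.2 -137.7] [27.7 30.2] 34.5 circ 528.5 -138.4 36.2
```

```bash
python3 -m crank '[{"dx":0.012,"dy":0.04,"dz":0,"twist":0.3,"grip":-0.3},{"dx":0.012,"dy":0.048,"dz":-0.03,"twist":0.3,"grip":-0.3},{"dx":0.012,"dy":0.048,"dz":-0.06,"twist":0.3,"grip":-0.3},{"dx":0.012,"dy":0.048,"dz":-0.09,"twist":0.3,"grip":-0.3},{"dx":0.012,"dy":0.048,"dz":-0.115,"twist":0.3,"grip":-0.3}]' 25
python3 -m crank '[{"dx":0,"dy":0,"dz":-0.015,"twist":0,"grip":-0.3},{"dx":0,"dy":0,"dz":-0.03,"twist":0,"grip":-0.3},{"dx":0,"dy":0,"dz":-0.045,"twist":0,"grip":-0.3},{"dx":0,"dy":0,"dz":-0.06,"twist":0,"grip":-0.3},{"dx":0,"dy":0,"dz":-0.06,"twist":0,"grip":-0.3}]'
python3 -m crank '[{"dx":0,"dy":0,"dz":0,"twist":0,"grip":-0.6},{"dx":0,"dy":0,"dz":0,"twist":0,"grip":-0.8},{"dx":0,"dy":0,"dz":0,"twist":0,"grip":-1},{"dx":0,"dy":0,"dz":0,"twist":0,"grip":-1},{"dx":0,"dy":0,"dz":0,"twist":0,"grip":-1}]' 25
```

```text
t: 2.8
eef_pos: [0.5617, 0.0766, 0.1343]
ee_rot: [3.142, -0.001, -2.788]
force: [-0.3, 0.1, -0.5]
width: 0.0306
gripper_force: 0.0
t: 3.22
eef_pos: [0.5605, 0.0758, 0.0734]
ee_rot: [-3.142, -0.005, -2.79]
force: [-0.3, 0.4, -1.2]
width: 0.0308
gripper_force: 0.0
t: 3.63
eef_pos: [0.5627, 0.0781, 0.0771]
ee_rot: [3.141, 0.001, -2.788]
force: [-0.2, -0.4, 1.3]
width: 0.0207
gripper_force: 25.0
```

```bash
python3 -m crank '[{"dx":0,"dy":0,"dz":0.01,"twist":0,"grip":-1},{"dx":0,"dy":0,"dz":0.03,"twist":0,"grip":-1},{"dx":0,"dy":0,"dz":0.06,"twist":0,"grip":-1},{"dx":0,"dy":0,"dz":0.09,"twist":0,"grip":-1},{"dx":0,"dy":-0.01,"dz":0.1,"twist":0,"grip":-1}]'
python3 -m crank '[{"dx":-0.01,"dy":-0.03,"dz":0,"twist":-7,"grip":-1},{"dx":-0.02,"dy":-0.06,"dz":0,"twist":-14,"grip":-1},{"dx":-0.03,"dy":-0.09,"dz":0,"twist":-21,"grip":-1},{"dx":-0.04,"dy":-0.125,"dz":0,"twist":-28,"grip":-1},{"dx":-0.05,"dy":-0.16,"dz":0,"twist":-35,"grip":-1}]'
python3 -m crank '[{"dx":-0.01,"dy":-0.03,"dz":0,"twist":-7,"grip":-1},{"dx":-0.02,"dy":-0.06,"dz":0,"twist":-14,"grip":-1},{"dx":-0.03,"dy":-0.09,"dz":0,"twist":-21,"grip":-1},{"dx":-0.045,"dy":-0.12,"dz":0,"twist":-28,"grip":-1},{"dx":-0.056,"dy":-0.147,"dz":0,"twist":-35,"grip":-1}]'
python3 -m crank '[{"dx":0,"dy":0,"dz":-0.03,"twist":-0.6,"grip":-1},{"dx":0,"dy":0,"dz":-0.06,"twist":-0.6,"grip":-1},{"dx":0,"dy":0,"dz":-0.08,"twist":-0.6,"grip":-1},{"dx":0,"dy":0,"dz":-0.08,"twist":-0.6,"grip":-1},{"dx":0,"dy":0,"dz":-0.08,"twist":-0.6,"grip":-1}]'
python3 - <<'E'
from h import *
grab('wrist','w4.png');im=np.load('pics/w4.png.npy');T=np.load('pics/w4.png.T.npy')
s=arm.get_state();print(s['eef_pos'],np.degrees(s['ee_rot']),s['width'])
E
```

```text
t: 4.05
eef_pos: [0.5647, 0.0693, 0.1821]
ee_rot: [-3.141, 0.007, -2.786]
force: [0.4, -0.3, 0.0]
width: 0.0209
gripper_force: 25.0
t: 4.47
eef_pos: [0.5117, -0.0932, 0.1774]
ee_rot: [3.141, 0.001, 2.88]
force: [0.3, -0.9, -1.0]
width: 0.0207
gripper_force: 25.0
t: 4.88
eef_pos: [0.4551, -0.2406, 0.1772]
ee_rot: [3.141, 0.001, 2.268]
force: [0.8, 0.1, -0.5]
width: 0.0204
gripper_force: 25.0
t: 5.3
eef_pos: [0.4559, -0.2392, 0.0966]
ee_rot: [-3.14, -0.001, 2.264]
force: [-0.2, 0.1, 0.4]
width: 0.0204
gripper_force: 25.0
[ 0.45703163 -0.23930315  0.09766318] [1.79988929e+02 5.82369039e-02 1.29716165e+02] 0.0205205868263901
```

View pics/w4.png

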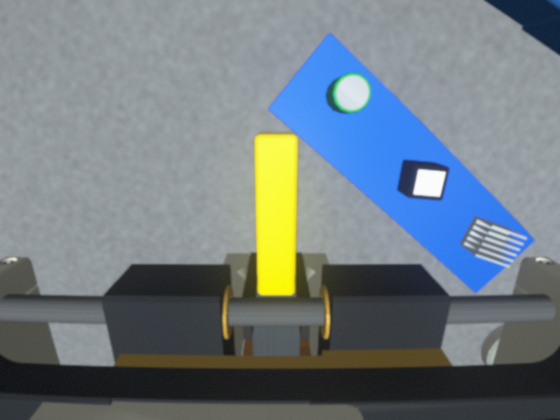

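The scraper is held straight in the fingers: the handle runs from (276,135) to (276,290), vertical in the image. Lowering to slot height.

```bash
python3 -m crank '[{"dx":0,"dy":0,"dz":-0.02,"twist":-0.2,"grip":-1},{"dx":0,"dy":0,"dz":-0.04,"twist":-0.2,"grip":-1},{"dx":0,"dy":0,"dz":-0.06,"twist":-0.2,"grip":-1},{"dx":0,"dy":0,"dz":-0.073,"twist":-0.2,"grip":-1},{"dx":0,"dy":0,"dz":-0.073,"twist":-0.2,"grip":-1}]'
python3 -m crank '[{"dx":0,"dy":0,"dz":0,"twist":0,"grip":-1},{"dx":0,"dy":0,"dz":0,"twist":0,"grip":-1},{"dx":0,"dy":0,"dz":0,"twist":0,"grip":-1},{"dx":0,"dy":0,"dz":0,"twist":0,"grip":-1},{"dx":0,"dy":0,"dz":0,"twist":0,"grip":-1}]'
python3 - <<'E'
from h import *
im=grab('side','d1.png');T=np.load('pics/d1.png.T.npy');s=arm.get_state();print(s['eef_pos'],np.degrees(s['ee_rot']))
im2=grab('scene','s1.png');T2=np.load('pics/s1.png.T.npy')
for n,i,t in(('side',im,T),('scene',im2,T2)):
    m=cv2.inRange(cv2.cvtColor(i,cv2.COLOR_RGB2HSV),(22,120,100),(35,255,255))
    cs,_=cv2.findContours(m,cv2.RETR_EXTERNAL,cv2.CHAIN_APPROX_NONE)
    for c in cs:
        if cv2.contourArea(c)>15:
            P=np.array([onz(n,t,p+0.,.0465)[:2]*1000 for p in c[:,0]],np.float32);r=cv2.minAreaRect(P)
            if r[0][1]<0: print(n,cv2.boundingRect(c),np.round(r[0]),np.round(r[1]),round(r[2],1))
a=im2[260:380,85:235]; cv2.imwrite('pics/c4.png',cv2.resize(a,None,fx=5,fy=5,interpolation=cv2.INTER_CUBIC)[:,:,::-1])
E
```

```text
t: 5.77
eef_pos: [0.4562, -0.2388, 0.0229]
ee_rot: [-3.141, -0.001, 2.26]
force: [-1.3, 0.0, 0.1]
width: 0.0205
gripper_force: 25.0
t: 6.18
eef_pos: [0.4569, -0.2391, 0.0243]
ee_rot: [3.141, 0.001, 2.26]
force: [0.4, 0.1, -0.8]
width: 0.0208
gripper_force: 25.0
[ 0.45676302 -0.23907232  0.02406322] [1.79952497e+02 5.18929885e-02 1.29484949e+02]
scene (145, 249, 12, 19) [ 454. -242.] [22. 57.] 56.4
```

```bash
python3 -m crank '[{"dx":0.006,"dy":-0.008,"dz":0,"twist":0,"grip":-1},{"dx":0.013,"dy":-0.016,"dz":0,"twist":0,"grip":-1},{"dx":0.019,"dy":-0.023,"dz":0,"twist":0,"grip":-1},{"dx":0.0255,"dy":-0.031,"dz":0,"twist":0,"grip":-1},{"dx":0.032,"dy":-0.039,"dz":0,"twist":0,"grip":-1}]'
python3 -m crank '[{"dx":0,"dy":0,"dz":0,"twist":0,"grip":-1},{"dx":0.006,"dy":-0.008,"dz":0,"twist":0,"grip":-1},{"dx":0.013,"dy":-0.016,"dz":0,"twist":0,"grip":-1},{"dx":0.019,"dy":-0.023,"dz":0,"twist":0,"grip":-1},{"dx":0.019,"dy":-0.023,"dz":0,"twist":0,"grip":-1}]'
```

```text
t: 6.7
eef_pos: [0.4891, -0.2791, 0.0232]
ee_rot: [-3.141, -0.0, 2.26]
force: [0.5, 0.8, -1.0]
width: 0.0209
gripper_force: 25.0
t: 7.12
eef_pos: [0.509, -0.3026, 0.0234]
ee_rot: [3.141, 0.001, 2.26]
force: [0.1, -0.9, 0.2]
width: 0.0202
gripper_force: 25.0
```

```bash
python3 -m crank '[{"dx":0.003,"dy":-0.004,"dz":0,"twist":0,"grip":-1},{"dx":0.006,"dy":-0.007,"dz":0,"twist":0,"grip":-1},{"dx":0.009,"dy":-0.011,"dz":0,"twist":0,"grip":-1},{"dx":0.011,"dy":-0.0135,"dz":0,"twist":0,"grip":-1},{"dx":0.011,"dy":-0.0135,"dz":0,"twist":0,"grip":-1}]'
python3 -m crank '[{"dx":0.001,"dy":-0.001,"dz":0,"twist":0,"grip":-1},{"dx":0.0015,"dy":-0.002,"dz":0,"twist":0,"grip":-1},{"dx":0.002,"dy":-0.003,"dz":0,"twist":0,"grip":-1},{"dx":0.003,"dy":-0.004,"dz":0,"twist":0,"grip":-1},{"dx":0.003,"dy":-0.004,"dz":0,"twist":0,"grip":-1}]'
```

```text
t: 7.53
eef_pos: [0.5188, -0.315, 0.0234]
ee_rot: [3.141, 0.0, 2.26]
force: [0.5, 0.9, -0.7]
width: 0.0204
gripper_force: 25.0
t: 7.95
eef_pos: [0.5207, -0.3181, 0.0231]
ee_rot: [-3.141, -0.001, 2.26]
force: [-2.8, 2.3, 0.6]
width: 0.0208
gripper_force: 25.0
```

```bash
python3 -m crank '[{"dx":0.001,"dy":-0.001,"dz":0,"twist":0,"grip":-1},{"dx":0.001,"dy":-0.001,"dz":0,"twist":0,"grip":-1},{"dx":0.0015,"dy":-0.002,"dz":0,"twist":0,"grip":-1},{"dx":0.0015,"dy":-0.002,"dz":0,"twist":0,"grip":-1},{"dx":0.0015,"dy":-0.002,"dz":0,"twist":0,"grip":-1}]'
```

```text
t: 8.37
eef_pos: [0.5205, -0.3184, 0.0227]
ee_rot: [-3.14, -0.005, 2.259]
force: [-6.0, 11.2, 4.0]
width: 0.0206
gripper_force: 25.0
```

```bash
python3 -m crank '[{"dx":0,"dy":0,"dz":-0.001,"twist":0,"grip":-1},{"dx":0,"dy":0,"dz":-0.001,"twist":0,"grip":-0.8},{"dx":0,"dy":0,"dz":-0.001,"twist":0,"grip":-0.5},{"dx":0,"dy":0,"dz":-0.001,"twist":0,"grip":-0.1},{"dx":0,"dy":0,"dz":-0.001,"twist":0,"grip":-0.1}]'
python3 -m crank '[{"dx":0,"dy":0,"dz":0.005,"twist":0,"grip":-0.1},{"dx":0,"dy":0,"dz":0.03,"twist":0,"grip":-0.1},{"dx":0,"dy":0,"dz":0.07,"twist":0,"grip":-0.1},{"dx":0,"dy":0.03,"dz":0.1,"twist":0,"grip":-0.1},{"dx":0,"dy":0.06,"dz":0.12,"twist":0,"grip":-0.1}]'
python3 -m crank '[{"dx":0.025,"dy":0.03,"dz":0,"twist":7,"grip":-0.1},{"dx":0.05,"dy":0.06,"dz":0,"twist":14,"grip":-0.1},{"dx":0.07,"dy":0.08,"dz":0,"twist":21,"grip":-0.1},{"dx":0.085,"dy":0.1,"dz":0,"twist":28,"grip":-0.1},{"dx":0.1,"dy":0.125,"dz":0,"twist":35,"grip":-0.1}]'
python3 - <<'E'
from h import *
for n,f in(('side','d2.png'),('scene','s2.png')):
    i=grab(n,f);t=np.load(f'pics/{f}.T.npy')
    m=cv2.inRange(cv2.cvtColor(i,cv2.COLOR_RGB2HSV),(22,120,100),(35,255,255))
    cs,_=cv2.findContours(m,cv2.RETR_EXTERNAL,cv2.CHAIN_APPROX_NONE)
    for c in cs:
        if cv2.contourArea(c)>15:
            P=np.array([onz(n,t,p+0.,.044)[:2]*1000 for p in c[:,0]],np.float32);r=cv2.minAreaRect(P)
            if r[0][1]<0: print(n,cv2.boundingRect(c),np.round(r[0]),np.round(r[1]),round(r[2],1),np.round(cv2.boxPoints(r)).tolist())
E
```

```text
t: 8.78
eef_pos: [0.5234, -0.3207, 0.0227]
ee_rot: [3.141, 0.001, 2.26]
force: [0.6, -0.3, 0.2]
width: 0.0302
gripper_force: 0.0
t: 9.2
eef_pos: [0.5242, -0.2617, 0.1459]
ee_rot: [3.14, 0.004, 2.258]
force: [1.3, 0.4, -0.4]
width: 0.0394
gripper_force: 0.0
t: 9.62
eef_pos: [0.6241, -0.1348, 0.1431]
ee_rot: [3.142, 0.001, 2.877]
force: [-0.6, -0.6, -0.3]
width: 0.0392
gripper_force: 0.0
side (258, 327, 42, 35) [ 500. -300.] [24. 86.] 39.2 [[463.0, -274.0], [518.0, -341.0], [536.0, -326.0], [482.0, -259.0]]
scene (138, 271, 14, 31) [ 508. -290.] [ 9. 76.] 38.7 [[481.0, -263.0], [529.0, -322.0], [536.0, -316.0], [488.0, -257.0]]
```

The scraper is home: the handle's front edge is within about 1.5 mm of the face, and the push met a firm stop. Now the heat sink. I'll turn back, look from above and measure.

```bash
python3 -m crank '[{"dx":-0.005,"dy":0,"dz":0.02,"twist":7,"grip":0.1},{"dx":-0.005,"dy":0,"dz":0.05,"twist":14,"grip":0.1},{"dx":-0.005,"dy":0,"dz":0.05,"twist":21,"grip":0.1},{"dx":-0.005,"dy":0,"dz":0.05,"twist":28,"grip":0.1},{"dx":-0.005,"dy":0,"dz":0.05,"twist":35,"grip":0.1}]' 15
python3 - <<'E'
from h import *
im=grab('wrist','w5.png');T=np.load('pics/w5.png.T.npy');s=arm.get_state();print(s['eef_pos'],np.degrees(s['ee_rot']),s['width'])
cv2.imwrite('pics/c5.png',cv2.resize(im[90:300,140:420],None,fx=2.6,fy=2.6,interpolation=cv2.INTER_CUBIC)[:,:,::-1])
hsv=cv2.cvtColor(im,cv2.COLOR_RGB2HSV); blue=cv2.inRange(hsv,(100,110,50),(125,255,255))
nb=cv2.bitwise_not(blue)
c=arm.get_calibration('wrist');Ti=np.linalg.inv(T)
p=Ti@np.array([.619,-.135,.029,1]);u=int(c['fx']*p[0]/p[2]+c['cx']);v=int(c['fy']*p[1]/p[2]+c['cy']);print(u,v)
n,l,st,ct=cv2.connectedComponentsWithStats(nb)
k=l[v,u];print(st[k]);m=(l==k).astype(np.uint8)
cs,_=cv2.findContours(m,cv2.RETR_EXTERNAL,cv2.CHAIN_APPROX_NONE);cc=max(cs,key=cv2.contourArea)
P=np.array([onz('wrist',T,q+0.,.029)[:2]*1000 for q in cc[:,0]],np.float32);r=cv2.minAreaRect(P);print(np.round(r[0],1),np.round(r[1],1),round(r[2],1))
E
```

```text
t: 10.13
eef_pos: [0.618, -0.1361, 0.1936]
ee_rot: [-3.141, 0.002, -2.797]
force: [0.0, -1.5, -0.5]
width: 0.0481
gripper_force: 0.0
[ 0.61786319 -0.13616123  0.19322056] [-1.79966649e+02  6.85577561e-02 -1.59752356e+02] 0.04798001497107241
276 190
[261 171  28  37 921]
[ 618.1 -137.7] [40.6 30. ] 20.4
```

View pics/c5.png

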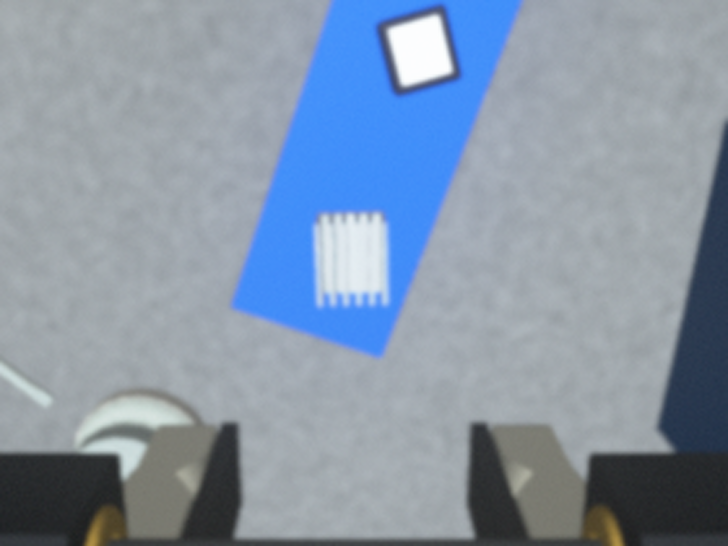

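The heat sink sits square to the gripper at crop (351,259). It measures 30 mm across the fingers, which matches, and there's nothing beside it. Descending and gripping.

```bash
python3 -m crank '[{"dx":0.002,"dy":-0.001,"dz":-0.035,"twist":0.2,"grip":0.1},{"dx":0.002,"dy":-0.001,"dz":-0.07,"twist":0.2,"grip":0.1},{"dx":0.002,"dy":-0.001,"dz":-0.105,"twist":0.2,"grip":0.1},{"dx":0.002,"dy":-0.001,"dz":-0.13,"twist":0.2,"grip":0.1},{"dx":0.002,"dy":-0.001,"dz":-0.145,"twist":0.2,"grip":0.1}]'
python3 -m crank '[{"dx":0,"dy":0,"dz":-0.015,"twist":0,"grip":0.1},{"dx":0,"dy":0,"dz":-0.03,"twist":0,"grip":0.1},{"dx":0,"dy":0,"dz":-0.04,"twist":0,"grip":0.1},{"dx":0,"dy":0,"dz":-0.04,"twist":0,"grip":0.1},{"dx":0,"dy":0,"dz":-0.04,"twist":0,"grip":0.1}]'
python3 -m crank '[{"dx":0,"dy":0,"dz":0,"twist":0,"grip":-0.2},{"dx":0,"dy":0,"dz":0,"twist":0,"grip":-0.5},{"dx":0,"dy":0,"dz":0,"twist":0,"grip":-0.5},{"dx":0,"dy":0,"dz":0,"twist":0,"grip":-0.5},{"dx":0,"dy":0,"dz":0,"twist":0,"grip":-0.5}]' 15
```

```text
t: 10.6
eef_pos: [0.6178, -0.1371, 0.0442]
ee_rot: [3.14, -0.004, -2.803]
force: [0.0, 0.1, -0.5]
width: 0.0479
gripper_force: 0.0
t: 11.02
eef_pos: [0.6197, -0.1369, 0.0073]
ee_rot: [-3.142, -0.001, -2.8]
force: [0.3, 0.6, -0.2]
width: 0.0484
gripper_force: 0.0
t: 11.43
eef_pos: [0.6204, -0.1365, 0.0082]
ee_rot: [-3.141, 0.001, -2.798]
force: [-0.0, 0.5, 4.1]
width: 0.0284
gripper_force: 15.0
```

```bash
python3 -m crank '[{"dx":0,"dy":0,"dz":0.01,"twist":0,"grip":-0.5},{"dx":0,"dy":0,"dz":0.04,"twist":0,"grip":-0.5},{"dx":0,"dy":0,"dz":0.075,"twist":0,"grip":-0.5},{"dx":0,"dy":0,"dz":0.11,"twist":0,"grip":-0.5},{"dx":0,"dy":0,"dz":0.145,"twist":0,"grip":-0.5}]'
python3 -m crank '[{"dx":-0.005,"dy":0.02,"dz":0.01,"twist":7,"grip":-0.5},{"dx":-0.01,"dy":0.04,"dz":0.01,"twist":14,"grip":-0.5},{"dx":-0.015,"dy":0.06,"dz":0.01,"twist":21,"grip":-0.5},{"dx":-0.02,"dy":0.08,"dz":0.01,"twist":28,"grip":-0.5},{"dx":-0.025,"dy":0.1,"dz":0.01,"twist":35,"grip":-0.5}]'
python3 -m crank '[{"dx":-0.005,"dy":0.02,"dz":0,"twist":7,"grip":-0.5},{"dx":-0.01,"dy":0.04,"dz":0,"twist":14,"grip":-0.5},{"dx":-0.015,"dy":0.06,"dz":0,"twist":21,"grip":-0.5},{"dx":-0.02,"dy":0.08,"dz":0,"twist":28,"grip":-0.5},{"dx":-0.025,"dy":0.1,"dz":0,"twist":35,"grip":-0.5}]'
python3 -m crank '[{"dx":-0.002,"dy":0.01,"dz":0,"twist":7,"grip":-0.5},{"dx":-0.004,"dy":0.0235,"dz":0,"twist":14,"grip":-0.5},{"dx":-0.004,"dy":0.0235,"dz":-0.02,"twist":14.3,"grip":-0.5},{"dx":-0.004,"dy":0.0235,"dz":-0.04,"twist":14.3,"grip":-0.5},{"dx":-0.004,"dy":0.0235,"dz":-0.04,"twist":14.3,"grip":-0.5}]'
python3 - <<'E'
from h import *
im=grab('wrist','w6.png');T=np.load('pics/w6.png.T.npy');s=arm.get_state();print(s['eef_pos'],np.degrees(s['ee_rot']),s['width'])
E
```

```text
t: 11.85
eef_pos: [0.6194, -0.1366, 0.1547]
ee_rot: [-3.142, -0.0, -2.798]
force: [1.0, -0.0, -0.3]
width: 0.0219
gripper_force: 0.0
t: 12.27
eef_pos: [0.5944, -0.0357, 0.1634]
ee_rot: [-3.141, 0.001, -2.182]
force: [-0.3, 0.2, -0.4]
width: 0.0217
gripper_force: 0.0
t: 12.68
eef_pos: [0.5694, 0.0644, 0.1632]
ee_rot: [-3.141, 0.0, -1.57]
force: [0.3, 0.3, 0.2]
width: 0.0219
gripper_force: 0.0
t: 13.1
eef_pos: [0.5634, 0.0866, 0.1196]
ee_rot: [3.137, -0.0, -1.327]
force: [-1.2, -0.8, -0.9]
width: 0.0219
gripper_force: 0.0
[0.56440313 0.0865324  0.12140895] [ 1.79800004e+02 -3.30513707e-02 -7.60237220e+01] 0.02200820316696253
```

The grip was lost: the opening fell to 22 mm with zero force. I need to find the heat sink by comparing the before and after images.

Run:
```python
from h import *
for n,f,g in(('scene','s0.png','s3.png'),('side','d0.png','d3.png')):
    a=np.load(f'pics/{f}.npy');b=grab(n,g);T=np.load(f'pics/{g}.T.npy')
    def hs(im):
        hsv=cv2.cvtColor(im,cv2.COLOR_RGB2HSV);blue=cv2.inRange(hsv,(100,130,60),(125,255,255))
        box=(155,225,125,85) if n=='scene' else (235,250,115,60)
        x,y,w,h=box; bl=blue[y:y+h,x:x+w]
        # fill hull of mat then non-blue inside
        cs,_=cv2.findContours(bl,cv2.RETR_EXTERNAL,cv2.CHAIN_APPROX_NONE);hull=cv2.convexHull(max(cs,key=cv2.contourArea))
        m=np.zeros_like(bl);cv2.fillConvexPoly(m,hull,255);m=cv2.morphologyEx(m&~bl,cv2.MORPH_OPEN,np.ones((3,3)))
        nn,l,st,ct=cv2.connectedComponentsWithStats(m)
        for k in range(1,nn):
            if st[k][4]>20: print(n,'comp',st[k]+[x,y,0,0,0],np.round(onz(n,T,ct[k]+[x,y],.016)*1000),hsv[y:y+h,x:x+w][l==k].mean(0).round())
    hs(a);print('after');hs(b)
    d=cv2.absdiff(a,b).max(2)>45; d=cv2.morphologyEx(d.astype(np.uint8),cv2.MORPH_OPEN,np.ones((3,3)))
    nn,l,st,ct=cv2.connectedComponentsWithStats(d)
    for k in range(1,nn):
        if st[k][4]>15: print(n,'diff',st[k],ct[k].round())
```

```text
scene comp [182 235  12  12 127] [ 437. -137.   16.] [ 69. 131. 106.]
scene comp [205 251  16  17 234] [ 527. -141.   16.] [ 86.  30. 113.]
scene comp [232 268  23  23 381] [ 619. -138.   16.] [ 95.  14. 167.]
after
scene comp [182 235  12  12 127] [ 437. -137.   16.] [ 69. 130. 109.]
scene comp [205 251  15  17 234] [ 527. -141.   16.] [ 86.  31. 115.]
scene comp [232 268  23  22 375] [ 618. -138.   16.] [ 95.  14. 172.]
scene diff [ 86   0  27  58 664] [102.  21.]
scene diff [158   0  16  13 168] [166.   5.]
scene diff [ 267    0   58   39 1553] [297.  16.]
scene diff [165  19   7  20 102] [169.  27.]
scene diff [270  30   3   7  21] [271.  33.]
scene diff [312  43   8   4  24] [316.  45.]
scene diff [167  50  18  46 389] [174.  75.]
scene diff [ 73  77  15  35 265] [79. 91.]
scene diff [ 245   92   97   86 2975] [295. 134.]
scene diff [148 101  40  28 636] [170. 118.]
scene diff [ 99 129   9   7  28] [103. 132.]
scene diff [251 140   5   5  24] [253. 142.]
scene diff [259 183  37  15 322] [277. 190.]
scene diff [311 196  13  10  93] [317. 201.]
scene diff [129 270  24  32 370] [14
[... 905 characters left out ...]
f [290 165  14  11 106] [296. 170.]
side diff [243 173  36  22 366] [260. 183.]
side diff [   0  178   74  124 4799] [ 30. 244.]
side diff [ 59 282   9   9  58] [ 63. 286.]
side diff [ 56 301   7   8  36] [ 59. 305.]
side diff [ 38 315   5   5  17] [ 40. 317.]
side diff [ 25 318   5   5  22] [ 27. 320.]
side diff [ 48 328   4   5  18] [ 50. 330.]
side diff [142 340  10   6  38] [147. 342.]
side diff [129 353   4   4  16] [130. 354.]
side diff [106 370   5   5  25] [108. 372.]
side diff [ 68 395   5   4  18] [ 70. 397.]
side diff [  0 399   7  12  52] [  2. 406.]
side diff [ 54 409   7   6  33] [ 57. 412.]
side diff [  7 414   6   6  26] [  9. 417.]
side diff [ 66 414  10   6  39] [ 72. 417.]
```

The heat sink is still upright in its place at (619,-137), so it just slipped out on the lift. I'll regrip across its 36 mm length, which needs almost no twist, with more force and a slow lift.

```bash
python3 -m crank '[{"dx":0.008,"dy":-0.035,"dz":0.02,"twist":2,"grip":0.1},{"dx":0.016,"dy":-0.07,"dz":0.02,"twist":4,"grip":0.1},{"dx":0.024,"dy":-0.105,"dz":0.02,"twist":6.4,"grip":0.1},{"dx":0.033,"dy":-0.14,"dz":0.02,"twist":6.4,"grip":0.1},{"dx":0.041,"dy":-0.175,"dz":0.02,"twist":6.4,"grip":0.1}]' 40
python3 -m crank '[{"dx":0.008,"dy":-0.025,"dz":0,"twist":0,"grip":0.1},{"dx":0.015,"dy":-0.048,"dz":0,"twist":0,"grip":0.1},{"dx":0.015,"dy":-0.048,"dz":-0.03,"twist":0,"grip":0.1},{"dx":0.015,"dy":-0.048,"dz":-0.06,"twist":0,"grip":0.1},{"dx":0.015,"dy":-0.048,"dz":-0.08,"twist":0,"grip":0.1}]'
python3 -m crank '[{"dx":0,"dy":0,"dz":0,"twist":0,"grip":0.1},{"dx":0,"dy":0,"dz":0,"twist":0,"grip":0.1},{"dx":0,"dy":0,"dz":0,"twist":0,"grip":0.1},{"dx":0,"dy":0,"dz":0,"twist":0,"grip":0.1},{"dx":0,"dy":0,"dz":0,"twist":0,"grip":0.1}]'
```

```text
t: 13.67
eef_pos: [0.608, -0.0898, 0.1446]
ee_rot: [-3.139, -0.001, -1.215]
force: [0.8, 0.2, 1.1]
width: 0.0462
gripper_force: 0.0
t: 14.08
eef_pos: [0.6217, -0.1371, 0.0618]
ee_rot: [-3.141, 0.0, -1.217]
force: [-1.0, -1.0, -0.2]
width: 0.0482
gripper_force: 0.0
t: 14.5
eef_pos: [0.6231, -0.1359, 0.0644]
ee_rot: [-3.139, -0.001, -1.215]
force: [-0.4, -0.3, -0.3]
width: 0.0481
gripper_force: 0.0
```

```bash
python3 -m crank '[{"dx":-0.002,"dy":-0.001,"dz":-0.015,"twist":0,"grip":0.1},{"dx":-0.002,"dy":-0.001,"dz":-0.03,"twist":0,"grip":0.1},{"dx":-0.002,"dy":-0.001,"dz":-0.045,"twist":0,"grip":0.1},{"dx":-0.002,"dy":-0.001,"dz":-0.057,"twist":0,"grip":0.1},{"dx":-0.002,"dy":-0.001,"dz":-0.057,"twist":0,"grip":0.1}]'
python3 -m crank '[{"dx":0,"dy":0,"dz":0,"twist":0,"grip":-0.2},{"dx":0,"dy":0,"dz":0,"twist":0,"grip":-1},{"dx":0,"dy":0,"dz":0,"twist":0,"grip":-1},{"dx":0,"dy":0,"dz":0,"twist":0,"grip":-1},{"dx":0,"dy":0,"dz":0,"twist":0,"grip":-1}]' 40
python3 -m crank '[{"dx":0,"dy":0,"dz":0,"twist":0,"grip":-1},{"dx":0,"dy":0,"dz":0.002,"twist":0,"grip":-1},{"dx":0,"dy":0,"dz":0.005,"twist":0,"grip":-1},{"dx":0,"dy":0,"dz":0.01,"twist":0,"grip":-1},{"dx":0,"dy":0,"dz":0.015,"twist":0,"grip":-1}]'
```

```text
t: 14.92
eef_pos: [0.6185, -0.1369, 0.0036]
ee_rot: [3.139, 0.001, -1.215]
force: [-1.5, 0.6, -0.6]
width: 0.0482
gripper_force: 0.0
t: 15.33
eef_pos: [0.6208, -0.137, 0.0065]
ee_rot: [-3.14, -0.001, -1.215]
force: [0.7, 1.5, 3.0]
width: 0.0343
gripper_force: 40.0
t: 15.75
eef_pos: [0.6195, -0.1371, 0.0205]
ee_rot: [3.141, 0.0, -1.215]
force: [0.5, -0.4, -0.3]
width: 0.0346
gripper_force: 40.0
```

Held now (34.5 mm, 40 N). Carrying it to the well gently.

```bash
python3 -m crank '[{"dx":0,"dy":0,"dz":0.015,"twist":0,"grip":-1},{"dx":0,"dy":0,"dz":0.04,"twist":0,"grip":-1},{"dx":0,"dy":0,"dz":0.07,"twist":0,"grip":-1},{"dx":0,"dy":0,"dz":0.1,"twist":0,"grip":-1},{"dx":0,"dy":0,"dz":0.12,"twist":0,"grip":-1}]'
python3 -m crank '[{"dx":-0.005,"dy":0.02,"dz":0.005,"twist":0,"grip":-1},{"dx":-0.012,"dy":0.05,"dz":0.01,"twist":0,"grip":-1},{"dx":-0.019,"dy":0.08,"dz":0.01,"twist":0,"grip":-1},{"dx":-0.026,"dy":0.11,"dz":0.01,"twist":0,"grip":-1},{"dx":-0.034,"dy":0.14,"dz":0.01,"twist":0,"grip":-1}]'
python3 -m crank '[{"dx":-0.007,"dy":0.03,"dz":0,"twist":0,"grip":-1},{"dx":-0.014,"dy":0.06,"dz":0,"twist":0,"grip":-1},{"dx":-0.02,"dy":0.084,"dz":0,"twist":0,"grip":-1},{"dx":-0.02,"dy":0.084,"dz":0,"twist":0,"grip":-1},{"dx":-0.02,"dy":0.084,"dz":0,"twist":0,"grip":-1}]'
```

```text
t: 16.17
eef_pos: [0.6207, -0.1373, 0.144]
ee_rot: [-3.139, -0.001, -1.215]
force: [1.6, 0.4, -0.5]
width: 0.0343
gripper_force: 40.0
t: 16.58
eef_pos: [0.5854, 0.0041, 0.151]
ee_rot: [-3.141, 0.0, -1.216]
force: [-0.1, -0.1, -0.7]
width: 0.0349
gripper_force: 40.0
t: 17.0
eef_pos: [0.5655, 0.0882, 0.1509]
ee_rot: [-3.141, 0.0, -1.213]
force: [-0.1, -0.3, -0.6]
width: 0.0346
gripper_force: 40.0
```

```bash
python3 -m crank '[{"dx":0,"dy":-0.001,"dz":-0.02,"twist":0,"grip":-1},{"dx":0,"dy":-0.001,"dz":-0.04,"twist":0,"grip":-1},{"dx":0,"dy":-0.001,"dz":-0.06,"twist":0,"grip":-1},{"dx":0,"dy":-0.001,"dz":-0.075,"twist":0,"grip":-1},{"dx":0,"dy":-0.001,"dz":-0.09,"twist":0,"grip":-1}]'
python3 -m crank '[{"dx":0,"dy":0,"dz":-0.007,"twist":0,"grip":-1},{"dx":0,"dy":0,"dz":-0.014,"twist":0,"grip":-1},{"dx":0,"dy":0,"dz":-0.019,"twist":0,"grip":-1},{"dx":0,"dy":0,"dz":-0.021,"twist":0,"grip":-1},{"dx":0,"dy":0,"dz":-0.021,"twist":0,"grip":-1}]'
python3 -m crank '[{"dx":0,"dy":0,"dz":-0.001,"twist":0,"grip":-1},{"dx":0,"dy":0,"dz":-0.001,"twist":0,"grip":-0.1},{"dx":0,"dy":0,"dz":-0.001,"twist":0,"grip":-0.05},{"dx":0,"dy":0,"dz":-0.001,"twist":0,"grip":-0.05},{"dx":0,"dy":0,"dz":-0.001,"twist":0,"grip":-0.05}]'
```

```text
t: 17.42
eef_pos: [0.5657, 0.0847, 0.0595]
ee_rot: [3.141, -0.0, -1.216]
force: [-0.2, 0.8, -0.2]
width: 0.0344
gripper_force: 40.0
t: 17.83
eef_pos: [0.5659, 0.0858, 0.0394]
ee_rot: [3.142, -0.0, -1.215]
force: [-0.2, 0.4, -0.7]
width: 0.0341
gripper_force: 40.0
t: 18.25
eef_pos: [0.566, 0.0861, 0.0387]
ee_rot: [-3.141, 0.0, -1.215]
force: [0.7, 0.6, 0.6]
width: 0.0414
gripper_force: 0.0
```

```bash
python3 -m crank '[{"dx":0,"dy":0,"dz":0.01,"twist":0,"grip":-0.05},{"dx":0,"dy":0,"dz":0.04,"twist":0,"grip":-0.05},{"dx":0,"dy":0,"dz":0.08,"twist":0,"grip":-0.05},{"dx":-0.005,"dy":0.01,"dz":0.12,"twist":-2,"grip":0.3},{"dx":-0.015,"dy":0.04,"dz":0.14,"twist":-4.3,"grip":1}]'
python3 -m crank '[{"dx":-0.012,"dy":0.04,"dz":0,"twist":0,"grip":1},{"dx":-0.024,"dy":0.08,"dz":0,"twist":0,"grip":1},{"dx":-0.036,"dy":0.12,"dz":0,"twist":0,"grip":1},{"dx":-0.046,"dy":0.16,"dz":0,"twist":0,"grip":1},{"dx":-0.046,"dy":0.174,"dz":0,"twist":0,"grip":1}]'
python3 - <<'E'
from h import *
im=grab('wrist','w7.png');T=np.load('pics/w7.png.T.npy');s=arm.get_state();print(s['eef_pos'],np.degrees(s['ee_rot']),s['width'])
def big(n,im,T,z):
    m=cv2.inRange(cv2.cvtColor(im,cv2.COLOR_RGB2HSV),(5,130,120),(16,255,255))
    cs,_=cv2.findContours(m,cv2.RETR_EXTERNAL,cv2.CHAIN_APPROX_NONE);c=max(cs,key=cv2.contourArea)
    P=np.array([onz(n,T,p+0.,z)[:2]*1000 for p in c[:,0]],np.float32);e=cv2.minEnclosingCircle(P);print(n,cv2.boundingRect(c),np.round(e[0],1),round(2*e[1],1),np.round(P.min(0)),np.round(P.max(0)))
big('wrist',im,T,.103)
c=arm.get_calibration('wrist');p=np.linalg.inv(T)@np.array([.566,.087,.06,1]);u=int(c['fx']*p[0]/p[2]+c['cx']);v=int(c['fy']*p[1]/p[2]+c['cy']);print('well px',u,v)
# heat sink in well: bright low-sat blob in well region
hsv=cv2.cvtColor(im,cv2.COLOR_RGB2HSV);y0,y1,x0,x1=max(v-40,0),v+40,u-40,u+40
V=hsv[y0:y1,x0:x1,2]; print(cv2.resize(V,(16,16),interpolation=cv2.INTER_AREA))
for n,f in(('scene','s4.png'),('side','d4.png')):
    b=grab(n,f);big(n,b,np.load(f'pics/{f}.T.npy'),.103)
E
```

```text
t: 18.67
eef_pos: [0.553, 0.1247, 0.1843]
ee_rot: [-3.136, -0.0, -1.294]
force: [1.1, 1.2, 0.7]
width: 0.0501
gripper_force: 0.0
t: 19.08
eef_pos: [0.5035, 0.3043, 0.1797]
ee_rot: [-3.14, 0.001, -1.287]
force: [1.3, -1.0, 0.9]
width: 0.0826
gripper_force: 0.0
[0.50427623 0.30490525 0.17937323] [-1.79897596e+02  5.51869737e-02 -7.36896523e+01] 0.08489863353213913
wrist (189, 217, 78, 71) [532.7 351.5] 69.1 [498. 317.] [566. 386.]
well px 275 -90
[[186 189 186 187 188 188 188 187 189 185 187 184 183 183 187 185]
 [209 215 219 224 226 228 229 231 230 228 227 224 220 215 212 205]
 [242 242 236 228 221 217 215 214 214 216 220 225 233 240 242 242]
 [185 171 166 167 168 168 169 170 170 171 171 172 172 174 184 200]
 [164 165 166 167 167 168 169 170 171 171 172 172 172 172 172 172]
 [162 163 164 165 166 167 168 168 169 169 170 170 171 171 171 171]
 [196 180 169 163 163 164 165 165 166 166 167 167 170 178 192 209]
 [241 243 243 240 233 228 225 224 224 227 231 237 242 243 243 239]
 [170 177 181 187 189 192 193 195 195 195 194 192 188 185 183 181]
 [195 189 176 162 147 142 142 142 140 143 143 145 145 146 145 144]
 [157 168 188 227 239 211 154 142 143 145 143 143 144 144 144 144]
 [155 165 183 224 239 214 158 144 142 142 144 144 143 160 183 201]
 [174 170 161 148 133 131 129 130 128 131 132 131 161 196 196 190]
 [ 96  96  96  96  96  96  96  97  97  97  97  97  97  98  98  98]
 [139 138 136 138 140 137 137 136 137 138 139 139 138 139 139 138]
 [102 101 102 101 101 101 101 101 101 102 101 101 101 101 101 101]]
scene (98, 302, 51, 46) [ 602.6 -378.4] 96.6 [ 556. -425.] [ 649. -331.]
side (223, 114, 47, 41) [526.4 243.9] 160.6 [467. 164.] [585. 324.]
```

Run:
```python
from h import *
im=np.load('pics/w7.png.npy');T=np.load('pics/w7.png.T.npy')
hsv=cv2.cvtColor(im,cv2.COLOR_RGB2HSV)
c=arm.get_calibration('wrist');p=np.linalg.inv(T)@np.array([.526,.225,.103,1]);print('lid px',c['fx']*p[0]/p[2]+c['cx'],c['fy']*p[1]/p[2]+c['cy'])
m=cv2.inRange(hsv,(3,90,90),(18,255,255))
cs,_=cv2.findContours(m,cv2.RETR_EXTERNAL,cv2.CHAIN_APPROX_NONE)
for q in cs:
    if cv2.contourArea(q)>200:
        P=np.array([onz('wrist',T,a+0.,.103)[:2]*1000 for a in q[:,0]],np.float32);e=cv2.minEnclosingCircle(P)
        # least-squares circle
        A=np.c_[2*P,np.ones(len(P))];s=np.linalg.lstsq(A,(P**2).sum(1),rcond=None)[0]
        print(cv2.boundingRect(q),np.round(e[0],1),round(2*e[1],1),'ls',np.round(s[:2],1),round(2*np.sqrt(s[2]+s[0]**2+s[1]**2),1))
# heat sink check, side & scene, well region vs before
for n,f0,f in(('scene','s0.png','s4.png'),('side','d0.png','d4.png')):
    a=np.load(f'pics/{f}.npy');Tn=np.load(f'pics/{f}.T.npy');k=arm.get_calibration(n)
    q=np.linalg.inv(Tn)@np.array([.566,.087,.055,1]);u=int(k['fx']*q[0]/q[2]+k['cx']);v=int(k['fy']*q[1]/q[2]+k['cy']);print(n,u,v)
    print(cv2.resize(cv2.cvtColor(a,cv2.COLOR_RGB2GRAY)[v-16:v+16,u-24:u+24],(16,11),interpolation=cv2.INTER_AREA))
```

```text
lid px 274.8234985311033 109.9697110515572
(189, 216, 78, 73) [532.8 351.6] 70.0 ls [531.3 351. ] 67.2
(194, 28, 160, 166) [526.2 228.9] 123.2 ls [526.2 228.9] 122.2
scene 292 204
[[224 181 118 120 124 127 129 129 130 129 128 128 127 124 176 224]
 [221 121 114 121 125 128 127 130 129 129 128 127 126 123 120 198]
 [216 105 115 122 126 128 129 129 130 128 127 126 124 122 116 167]
 [222 128 114 120 125 127 152 148 137 133 126 125 123 121 115 187]
 [222 198 125 118 113 137 172 177 180 174 155 116 119 121 150 223]
 [220 221 202 145 119 173 176 178 181 176 140 110 121 163 221 225]
 [207 218 222 218 202 191 181 180 187 184 166 178 209 224 225 224]
 [117 148 175 201 218 220 218 218 220 221 224 222 224 225 223 222]
 [ 77  84  94 113 141 173 196 216 222 222 221 223 224 223 222 191]
 [ 77  77  77  78  81  93 109 134 169 199 217 222 223 221 213 115]
 [ 76  77  78  77  78  77  79  81  90 106 134 162 193 214 144  79]]
side 271 187
[[167 152  99  85  88  91  94  97  99  99  99  97  97  97 123 166]
 [167 122  83  86  90  91  94  97  97  98 100  98  96  95  96 145]
 [163 104  81  86  88  91  90  89  95  94  94  96  95  93  90 126]
 [163 105  82  86  85  86  88 102 127 113  89  86  89  92  89 124]
 [167 125  84  83  86 110 118 123 138 131 103  86  86  87  91 141]
 [169 154 102  84  85 116 129 123 133 133 119  96  85  86 113 161]
 [169 167 148 107  87  99 117 123 133 124 108  94  88 110 152 167]
 [168 169 168 158 131 116 112 115 113 105 104 111 133 156 164 166]
 [156 170 169 169 167 162 153 143 141 143 152 159 165 165 158 146]
 [121 167 169 169 169 169 168 165 165 165 166 162 153 135 109  86]
 [ 82 152 170 170 169 169 168 167 163 156 140 117  93  74  64  60]]
```

The heat sink is in the well (bright block at its centre in both views). The lid is at (526,227). Lowering behind it to flange height (tips at z ≈ 0.0965).

```bash
python3 -m crank '[{"dx":0,"dy":0,"dz":-0.025,"twist":-0.4,"grip":1},{"dx":0,"dy":0,"dz":-0.05,"twist":-0.4,"grip":1},{"dx":0,"dy":0,"dz":-0.07,"twist":-0.4,"grip":1},{"dx":0,"dy":0,"dz":-0.08,"twist":-0.4,"grip":1},{"dx":0,"dy":0,"dz":-0.083,"twist":-0.4,"grip":1}]'
python3 -m crank '[{"dx":0,"dy":0,"dz":0,"twist":0,"grip":1},{"dx":0.0014,"dy":-0.005,"dz":0,"twist":0,"grip":1},{"dx":0.0027,"dy":-0.01,"dz":0,"twist":0,"grip":1},{"dx":0.0041,"dy":-0.0145,"dz":0,"twist":0,"grip":1},{"dx":0.0054,"dy":-0.019,"dz":0,"twist":0,"grip":1}]'
python3 -m crank '[{"dx":0.0014,"dy":-0.005,"dz":0,"twist":0,"grip":1},{"dx":0.0027,"dy":-0.01,"dz":0,"twist":0,"grip":1},{"dx":0.0041,"dy":-0.0145,"dz":0,"twist":0,"grip":1},{"dx":0.0054,"dy":-0.019,"dz":0,"twist":0,"grip":1},{"dx":0.0068,"dy":-0.024,"dz":0,"twist":0,"grip":1}]'
```

```text
t: 19.65
eef_pos: [0.5043, 0.2981, 0.0939]
ee_rot: [3.139, -0.002, -1.298]
force: [-0.7, -0.2, 0.8]
width: 0.0881
gripper_force: 0.0
t: 20.07
eef_pos: [0.5107, 0.2806, 0.0963]
ee_rot: [-3.14, 0.001, -1.297]
force: [0.1, 0.5, 0.3]
width: 0.0876
gripper_force: 0.0
t: 20.48
eef_pos: [0.5172, 0.2566, 0.0954]
ee_rot: [-3.142, -0.0, -1.297]
force: [-0.1, 0.3, -0.4]
width: 0.0877
gripper_force: 0.0
```

```bash
cat > lid.py <<'E'
from h import *
import sys
n=sys.argv[1];z=float(sys.argv[2]);f=sys.argv[3]
im=grab(n,f);T=np.load(f'pics/{f}.T.npy');s=arm.get_state();print(s['eef_pos'].round(4),s['force'].round(1))
m=cv2.inRange(cv2.cvtColor(im,cv2.COLOR_RGB2HSV),(3,90,90),(18,255,255))
cs,_=cv2.findContours(m,cv2.RETR_EXTERNAL,cv2.CHAIN_APPROX_NONE)
for q in cs:
    if cv2.contourArea(q)>200:
        P=np.array([onz(n,T,a+0.,z)[:2]*1000 for a in q[:,0]],np.float32);e=cv2.minEnclosingCircle(P)
        A=np.c_[2*P,np.ones(len(P))];s=np.linalg.lstsq(A,(P**2).sum(1),rcond=None)[0]
        print(cv2.boundingRect(q),np.round(e[0],1),round(2*e[1],1),'ls',np.round(s[:2],1),round(2*np.sqrt(s[2]+s[0]**2+s[1]**2),1))
E
python3 lid.py wrist .103 w8.png; python3 lid.py side .103 d5.png
```

```text
[0.5172 0.2558 0.0953] [-0.4 -1.7  0.9]
(173, 324, 94, 46) [535.5 321.1] 61.3 ls [535.1 322.2] 49.8
(162, 93, 220, 206) [526.1 228.3] 123.7 ls [526.1 227.2] 121.1
[0.5171 0.2562 0.0953] [-0.4  0.  -0.1]
(289, 344, 58, 61) [ 546.8 -388. ] 104.9 ls [ 548.  -388.1] 84.5
(222, 114, 49, 41) [522.8 243.6] 164.9 ls [524.3 240.5] 140.2
(342, 41, 92, 16) [1054.4  579.7] 331.9 ls [1053.2  572.1] 197.6
(256, 17, 43, 25) [706.6 775.8] 194.7 ls [712.9 770. ] 125.2
(170, 0, 36, 51) [409.3 879.1] 411.7 ls [452.5 889.2] 268.9
```

The lid hasn't moved, though the fingertips should be overlapping it. I'll check the contour for finger occlusion and the lid's real height numerically.

Run:
```python
from h import *
im=np.load('pics/w8.png.npy');T=np.load('pics/w8.png.T.npy');s=arm.get_state();print(s['eef_pos'],np.degrees(s['ee_rot']),s['width'])
m=cv2.inRange(cv2.cvtColor(im,cv2.COLOR_RGB2HSV),(3,90,90),(18,255,255))
cs,_=cv2.findContours(m,cv2.RETR_EXTERNAL,cv2.CHAIN_APPROX_NONE)
q=max(cs,key=cv2.contourArea)[:,0]
P=np.array([onz('wrist',T,a+0.,.103)[:2]*1000 for a in q]);d=P-[526.1,227.5];r=np.hypot(*d.T);a=np.degrees(np.arctan2(d[:,1],d[:,0]))
# frame: along push dir
for k in range(-180,180,15):
    w=(a>=k)&(a<k+15)
    if w.any(): print(k,r[w].mean().round(1),q[w].mean(0).round())
    else: print(k,'none')
c=arm.get_calibration('wrist')
for lat in(-.044,.044):
  for x in(-.0095,.0095):
    p=np.linalg.inv(np.array(c['tool_from_camera']))@np.array([x,lat,0,1]);print('tip',lat,x,np.round([c['fx']*p[0]/p[2]+c['cx'],c['fy']*p[1]/p[2]+c['cy']]))
hsv=cv2.cvtColor(im,cv2.COLOR_RGB2HSV)
for row in(230,245,255,265,280,295): print(row,hsv[row,90:470:10,0].tolist(),hsv[row,90:470:10,2].tolist())
```

```text
[0.51714776 0.25623482 0.09532508] [ 1.79987988e+02 -7.08926727e-03 -7.43564444e+01] 0.08743940185978766
-180 61.0 [377. 222.]
-165 60.9 [380. 196.]
-150 60.8 [376. 168.]
-135 60.7 [364. 142.]
-120 60.7 [343. 120.]
-105 60.6 [318. 103.]
-90 60.7 [288.  95.]
-75 60.6 [257.  94.]
-60 60.7 [228. 102.]
-45 60.8 [201. 118.]
-30 61.0 [180. 140.]
-15 61.0 [168. 166.]
0 61.0 [163. 193.]
15 61.2 [165. 220.]
30 61.0 [176. 246.]
45 57.7 [194. 263.]
60 61.6 [210. 284.]
75 61.5 [233. 296.]
90 58.8 [258. 298.]
105 58.6 [284. 298.]
120 61.3 [309. 296.]
135 61.3 [332. 285.]
150 60.9 [352. 268.]
165 60.3 [366. 248.]
tip -0.044 -0.0095 [202. 266.]
tip -0.044 0.0095 [200. 237.]
tip 0.044 -0.0095 [344. 266.]
tip 0.044 0.0095 [346. 238.]
230 [103, 101, 100, 103, 103, 103, 87, 93, 15, 15, 15, 15, 60, 75, 80, 85, 90, 90, 90, 87, 86, 86, 80, 80, 75, 15, 16, 16, 16, 95, 110, 109, 109, 109, 103, 103, 100, 102] [136, 134, 141, 135, 133, 141, 175, 174, 236, 237, 237, 237, 140, 140, 141, 142, 142, 142, 142, 144, 142, 144, 144, 144, 144, 234, 237, 236, 237, 177, 154, 154, 157, 157, 129, 134, 130, 132]
245 [103, 1
[... 1006 characters left out ...]
56, 94, 91, 151, 150, 136, 70, 45, 42, 42]
280 [80, 90, 120, 150, 98, 36, 30, 27, 25, 11, 7, 83, 15, 15, 15, 15, 16, 15, 15, 15, 15, 15, 15, 15, 15, 11, 90, 9, 6, 23, 23, 30, 35, 101, 100, 113, 113, 110] [29, 31, 30, 32, 139, 95, 89, 92, 120, 45, 49, 171, 236, 236, 236, 236, 236, 236, 236, 237, 236, 236, 237, 236, 236, 219, 175, 52, 47, 80, 92, 89, 91, 130, 32, 28, 31, 30]
295 [100, 80, 21, 20, 34, 30, 34, 30, 15, 8, 8, 81, 84, 90, 12, 15, 15, 15, 15, 15, 15, 15, 14, 85, 90, 93, 90, 0, 8, 167, 15, 25, 25, 36, 20, 20, 19, 128] [32, 24, 74, 81, 79, 81, 84, 81, 38, 43, 44, 166, 173, 172, 222, 234, 234, 234, 234, 234, 234, 234, 232, 176, 172, 175, 172, 77, 39, 37, 64, 81, 81, 79, 60, 62, 43, 27]
```

The picture data fit the open fingertips riding above the flange: the tips start at row ~250 instead of the expected 237, and the lid hasn't moved. A linkage gripper retracts its tips when fully open. I'll back off, narrow the opening to about 60 mm, and go lower.

```bash
python3 -m crank '[{"dx":-0.003,"dy":0.01,"dz":0,"twist":0,"grip":1},{"dx":-0.006,"dy":0.021,"dz":0,"twist":0,"grip":1},{"dx":-0.009,"dy":0.032,"dz":0,"twist":0,"grip":1},{"dx":-0.0125,"dy":0.044,"dz":0,"twist":0,"grip":1},{"dx":-0.016,"dy":0.056,"dz":0,"twist":0,"grip":1}]'
python3 -m crank '[{"dx":0,"dy":0,"dz":0,"twist":0,"grip":0.36},{"dx":0,"dy":0,"dz":0,"twist":0,"grip":0.36},{"dx":0,"dy":0,"dz":-0.003,"twist":0,"grip":0.36},{"dx":0,"dy":0,"dz":-0.006,"twist":0,"grip":0.36},{"dx":0,"dy":0,"dz":-0.006,"twist":0,"grip":0.36}]'
python3 -m crank '[{"dx":0.0014,"dy":-0.005,"dz":0,"twist":0,"grip":0.36},{"dx":0.0027,"dy":-0.01,"dz":0,"twist":0,"grip":0.36},{"dx":0.0041,"dy":-0.0145,"dz":0,"twist":0,"grip":0.36},{"dx":0.0054,"dy":-0.019,"dz":0,"twist":0,"grip":0.36},{"dx":0.0068,"dy":-0.024,"dz":0,"twist":0,"grip":0.36}]'
python3 lid.py wrist .103 w9.png
```

```text
t: 21.0
eef_pos: [0.5005, 0.3147, 0.0953]
ee_rot: [3.142, -0.0, -1.296]
force: [0.4, -0.3, -1.2]
width: 0.0876
gripper_force: 0.0
t: 21.42
eef_pos: [0.5006, 0.3123, 0.0885]
ee_rot: [3.14, -0.001, -1.298]
force: [-0.3, -0.1, -0.0]
width: 0.062
gripper_force: 0.0
t: 21.83
eef_pos: [0.5081, 0.2883, 0.0895]
ee_rot: [-3.141, 0.0, -1.298]
force: [0.1, -0.8, -0.4]
width: 0.0595
gripper_force: 0.0
[0.5081 0.2875 0.0895] [-0.5 -0.4 -0.1]
(196, 325, 66, 27) [521.5 345.2] 44.7 ls [522.8 343.7] 30.5
(221, 267, 42, 32) [522.1 306.2] 30.2 ls [522.6 306.9] 21.3
(152, 18, 239, 243) [526.  228.1] 123.0 ls [526.1 228.1] 122.1
```

```bash
python3 -m crank '[{"dx":0.0014,"dy":-0.005,"dz":0,"twist":0,"grip":0.36},{"dx":0.0027,"dy":-0.01,"dz":0,"twist":0,"grip":0.36},{"dx":0.0041,"dy":-0.0145,"dz":0,"twist":0,"grip":0.36},{"dx":0.0054,"dy":-0.019,"dz":0,"twist":0,"grip":0.36},{"dx":0.0054,"dy":-0.019,"dz":0,"twist":0,"grip":0.36}]'
python3 lid.py wrist .103 w10.png
```

```text
t: 22.3
eef_pos: [0.5133, 0.2691, 0.0894]
ee_rot: [3.141, -0.0, -1.298]
force: [-0.6, 0.1, -0.1]
width: 0.0596
gripper_force: 0.0
[0.5134 0.2695 0.0894] [ 0.5 -0.  -0.1]
(221, 325, 45, 33) [517.3 327.3] 36.8 ls [517.1 327.3] 26.3
(155, 64, 232, 227) [525.9 228.3] 123.2 ls [526.1 227. ] 120.4
```

The lid is still untouched. From crop c5 I can triangulate the tips: 88.5 px apart at a 48 mm opening and row 253 puts the visible tip ends about 20 mm behind the stated TCP. I'll test that by force: back off behind the lid and step down gently.

```bash
python3 -m crank '[{"dx":-0.003,"dy":0.01,"dz":0,"twist":0,"grip":0.36},{"dx":-0.006,"dy":0.02,"dz":0,"twist":0,"grip":0.36},{"dx":-0.0085,"dy":0.03,"dz":0,"twist":0,"grip":0.36},{"dx":-0.0085,"dy":0.03,"dz":0,"twist":0,"grip":0.36},{"dx":-0.0085,"dy":0.03,"dz":0,"twist":0,"grip":0.36}]'
python3 -m crank '[{"dx":0,"dy":0,"dz":-0.001,"twist":0,"grip":0.36},{"dx":0,"dy":0,"dz":-0.002,"twist":0,"grip":0.36},{"dx":0,"dy":0,"dz":-0.003,"twist":0,"grip":0.36},{"dx":0,"dy":0,"dz":-0.004,"twist":0,"grip":0.36},{"dx":0,"dy":0,"dz":-0.004,"twist":0,"grip":0.36}]'
python3 lid.py wrist .103 w11.png
```

```text
t: 22.77
eef_pos: [0.5043, 0.3012, 0.0892]
ee_rot: [3.142, -0.0, -1.295]
force: [-0.2, -0.0, -0.7]
width: 0.0599
gripper_force: 0.0
t: 23.18
eef_pos: [0.5047, 0.2996, 0.0851]
ee_rot: [3.141, -0.0, -1.298]
force: [0.4, -0.4, -0.8]
width: 0.0597
gripper_force: 0.0
[0.5047 0.2997 0.0852] [ 0.4 -0.3  0.1]
(197, 325, 61, 21) [519.4 351.6] 38.8 ls [519.8 351.3] 24.5
(220, 257, 45, 42) [519.5 312. ] 34.4 ls [519.7 312.7] 23.7
(145, 0, 251, 245) [526.  228.4] 123.0 ls [525.7 229.3] 121.2
```

```bash
python3 -m crank '[{"dx":0,"dy":0,"dz":-0.001,"twist":0,"grip":0.36},{"dx":0,"dy":0,"dz":-0.002,"twist":0,"grip":0.36},{"dx":0,"dy":0,"dz":-0.003,"twist":0,"grip":0.36},{"dx":0,"dy":0,"dz":-0.004,"twist":0,"grip":0.36},{"dx":0,"dy":0,"dz":-0.004,"twist":0,"grip":0.36}]'
python3 -m crank '[{"dx":0,"dy":0,"dz":-0.001,"twist":0,"grip":0.36},{"dx":0,"dy":0,"dz":-0.002,"twist":0,"grip":0.36},{"dx":0,"dy":0,"dz":-0.003,"twist":0,"grip":0.36},{"dx":0,"dy":0,"dz":-0.004,"twist":0,"grip":0.36},{"dx":0,"dy":0,"dz":-0.004,"twist":0,"grip":0.36}]'
python3 - <<'E'
from h import *
im=grab('wrist','w12.png');hsv=cv2.cvtColor(im,cv2.COLOR_RGB2HSV)
for row in range(236,276,4): print(row,hsv[row,130:420:6,2].tolist())
E
```

```text
t: 23.65
eef_pos: [0.5046, 0.2999, 0.0811]
ee_rot: [3.141, -0.0, -1.297]
force: [0.4, -0.3, -0.6]
width: 0.0596
gripper_force: 0.0
t: 24.07
eef_pos: [0.5046, 0.2999, 0.0771]
ee_rot: [3.141, -0.0, -1.297]
force: [-0.0, 0.3, -0.3]
width: 0.0594
gripper_force: 0.0
236 [160, 185, 182, 183, 189, 189, 183, 188, 188, 180, 186, 188, 186, 191, 226, 243, 243, 243, 243, 243, 243, 243, 242, 243, 243, 243, 243, 243, 244, 243, 243, 242, 243, 223, 189, 188, 190, 192, 186, 189, 194, 190, 188, 184, 143, 145, 144, 142, 140]
240 [152, 183, 182, 182, 188, 190, 184, 187, 189, 180, 184, 189, 185, 190, 184, 211, 240, 243, 243, 243, 243, 243, 243, 242, 243, 243, 243, 243, 244, 243, 243, 236, 196, 192, 189, 188, 188, 193, 187, 190, 192, 191, 187, 174, 144, 144, 142, 143, 138]
244 [150, 184, 182, 182, 188, 191, 183, 186, 189, 181, 184, 187, 187, 191, 183, 185, 184, 204, 238, 243, 243, 243, 243, 243, 243, 243, 243, 243, 243, 237, 197, 187, 190, 189, 187, 188, 190, 191, 186, 190, 190, 191, 188, 164, 143, 145, 142, 146, 141]
248 [150, 184, 184, 181, 188, 189, 183, 186, 189, 180, 183, 187, 186, 192, 184, 185, 185
[... 886 characters left out ...]
 143, 139, 138]
264 [79, 80, 80, 82, 85, 87, 106, 140, 139, 108, 100, 103, 102, 91, 59, 80, 194, 129, 138, 140, 140, 142, 143, 139, 138, 138, 144, 137, 146, 142, 140, 141, 143, 143, 54, 54, 101, 98, 100, 99, 134, 141, 140, 87, 84, 83, 78, 77, 78]
268 [38, 35, 39, 37, 41, 41, 44, 145, 131, 98, 101, 100, 120, 71, 57, 77, 242, 236, 149, 138, 142, 144, 142, 140, 137, 139, 142, 141, 151, 140, 144, 140, 141, 141, 49, 49, 94, 106, 99, 97, 103, 142, 143, 40, 43, 43, 36, 38, 41]
272 [36, 39, 36, 37, 38, 38, 40, 136, 123, 98, 99, 133, 137, 52, 55, 70, 242, 242, 242, 148, 138, 141, 141, 136, 140, 141, 138, 143, 145, 144, 142, 142, 142, 141, 48, 48, 77, 130, 96, 97, 98, 131, 135, 38, 40, 38, 38, 40, 35]
```

There's no contact down to z=0.077, so the tips really end about 20 mm behind the TCP and now sit at about z 0.097, flange height. Lower 2 mm and push.

```bash
python3 -m crank '[{"dx":0.0014,"dy":-0.005,"dz":-0.002,"twist":0,"grip":0.36},{"dx":0.0028,"dy":-0.0096,"dz":-0.002,"twist":0,"grip":0.36},{"dx":0.0042,"dy":-0.0144,"dz":-0.002,"twist":0,"grip":0.36},{"dx":0.0055,"dy":-0.0192,"dz":-0.002,"twist":0,"grip":0.36},{"dx":0.0069,"dy":-0.024,"dz":-0.002,"twist":0,"grip":0.36}]'
python3 lid.py wrist .103 w13.png
```

```text
t: 24.53
eef_pos: [0.5118, 0.2754, 0.0754]
ee_rot: [3.142, 0.0, -1.297]
force: [-1.2, 1.6, -0.9]
width: 0.0596
gripper_force: 0.4
[0.5118 0.2746 0.0754] [-0.1 -0.8 -0.8]
(234, 325, 32, 33) [513.4 321.1] 28.2 ls [512.8 321.2] 20.6
(146, 6, 262, 265) [527.  214.1] 123.7 ls [527.2 213.8] 122.2
```

The lid moves now and is at (527,214). Continuing towards the well, then re-measuring before the drop.

```bash
python3 -m crank '[{"dx":0.002,"dy":-0.0067,"dz":0,"twist":0,"grip":0.36},{"dx":0.0041,"dy":-0.0133,"dz":0,"twist":0,"grip":0.36},{"dx":0.0061,"dy":-0.02,"dz":0,"twist":0,"grip":0.36},{"dx":0.0082,"dy":-0.0267,"dz":0,"twist":0,"grip":0.36},{"dx":0.0102,"dy":-0.0333,"dz":0,"twist":0,"grip":0.36}]'
python3 -m crank '[{"dx":0.002,"dy":-0.0067,"dz":0,"twist":0,"grip":0.36},{"dx":0.0041,"dy":-0.0133,"dz":0,"twist":0,"grip":0.36},{"dx":0.0061,"dy":-0.02,"dz":0,"twist":0,"grip":0.36},{"dx":0.0082,"dy":-0.0267,"dz":0,"twist":0,"grip":0.36},{"dx":0.0102,"dy":-0.0333,"dz":0,"twist":0,"grip":0.36}]'
python3 -m crank '[{"dx":0.002,"dy":-0.0067,"dz":0,"twist":0,"grip":0.36},{"dx":0.0041,"dy":-0.0133,"dz":0,"twist":0,"grip":0.36},{"dx":0.0061,"dy":-0.02,"dz":0,"twist":0,"grip":0.36},{"dx":0.0075,"dy":-0.0245,"dz":0,"twist":0,"grip":0.36},{"dx":0.0075,"dy":-0.0245,"dz":0,"twist":0,"grip":0.36}]'
python3 lid.py wrist .103 w14.png
```

```text
t: 25.0
eef_pos: [0.522, 0.2419, 0.0754]
ee_rot: [-3.142, 0.0, -1.297]
force: [-0.7, 0.5, 0.5]
width: 0.0597
gripper_force: 0.6
t: 25.42
eef_pos: [0.5323, 0.2087, 0.0754]
ee_rot: [-3.142, 0.0, -1.297]
force: [0.0, 0.8, 0.1]
width: 0.0596
gripper_force: 0.6
t: 25.83
eef_pos: [0.5397, 0.1838, 0.0753]
ee_rot: [3.141, -0.0, -1.298]
force: [-0.5, -0.2, -0.0]
width: 0.0597
gripper_force: 0.0
[0.5396 0.1842 0.0753] [ 0.1 -0.1 -0. ]
(146, 4, 261, 266) [555.6 121.9] 124.1 ls [555.5 121.6] 122.4
```

```bash
python3 -m crank '[{"dx":0.0012,"dy":-0.0038,"dz":0,"twist":0,"grip":0.36},{"dx":0.0023,"dy":-0.0077,"dz":0,"twist":0,"grip":0.36},{"dx":0.0035,"dy":-0.0115,"dz":0,"twist":0,"grip":0.36},{"dx":0.0046,"dy":-0.0153,"dz":0,"twist":0,"grip":0.36},{"dx":0.0058,"dy":-0.0191,"dz":0,"twist":0,"grip":0.36}]'
python3 -m crank '[{"dx":0.001,"dy":-0.0033,"dz":0,"twist":0,"grip":0.36},{"dx":0.002,"dy":-0.0066,"dz":0,"twist":0,"grip":0.36},{"dx":0.003,"dy":-0.01,"dz":0,"twist":0,"grip":0.36},{"dx":0.004,"dy":-0.0133,"dz":0,"twist":0,"grip":0.36},{"dx":0.005,"dy":-0.0165,"dz":0,"twist":0,"grip":0.36}]'
python3 lid.py wrist .093 w15.png
```

```text
t: 26.3
eef_pos: [0.5455, 0.1656, 0.0755]
ee_rot: [-3.141, 0.0, -1.297]
force: [-0.7, 1.2, 1.8]
width: 0.0595
gripper_force: 0.8
t: 26.72
eef_pos: [0.5502, 0.1486, 0.0752]
ee_rot: [3.141, -0.0, -1.297]
force: [0.8, 0.2, -0.2]
width: 0.0592
gripper_force: 0.0
[0.5503 0.1482 0.0752] [-0.3 -0.4  0.5]
(154, 18, 245, 248) [565.1  89. ] 123.0 ls [565.1  89. ] 122.1
```

The lid reads 122 mm across at the z=0.093 plane, centred at (565,89), so it has dropped in. I'll back off, rise and check that it's level.

```bash
python3 -m crank '[{"dx":-0.003,"dy":0.01,"dz":0,"twist":0,"grip":0.36},{"dx":-0.006,"dy":0.02,"dz":0.005,"twist":0,"grip":0.36},{"dx":-0.006,"dy":0.02,"dz":0.04,"twist":0,"grip":-0.2},{"dx":-0.02,"dy":0.02,"dz":0.08,"twist":-5,"grip":-1},{"dx":-0.04,"dy":0.02,"dz":0.11,"twist":-12,"grip":-1}]'
python3 -m crank '[{"dx":-0.01,"dy":-0.01,"dz":0,"twist":-7,"grip":-1},{"dx":-0.02,"dy":-0.02,"dz":0,"twist":-14,"grip":-1},{"dx":-0.03,"dy":-0.03,"dz":0,"twist":-21,"grip":-1},{"dx":-0.04,"dy":-0.04,"dz":0,"twist":-28,"grip":-1},{"dx":-0.045,"dy":-0.05,"dz":0,"twist":-35,"grip":-1}]'
python3 -m crank '[{"dx":0,"dy":-0.01,"dz":0,"twist":-7,"grip":-1},{"dx":0,"dy":-0.02,"dz":0,"twist":-14,"grip":-1},{"dx":0,"dy":-0.03,"dz":0,"twist":-21,"grip":-1},{"dx":0,"dy":-0.04,"dz":0,"twist":-28,"grip":-1},{"dx":0,"dy":-0.041,"dz":0,"twist":-35,"grip":-1}]'
python3 -m crank '[{"dx":0,"dy":0,"dz":0,"twist":-7,"grip":-1},{"dx":0,"dy":0,"dz":0,"twist":-9.4,"grip":-1},{"dx":0,"dy":0,"dz":0,"twist":-9.4,"grip":-1},{"dx":0,"dy":0,"dz":0,"twist":-9.4,"grip":-1},{"dx":0,"dy":0,"dz":0,"twist":-9.4,"grip":-1}]'
for c in scene side; do python3 lid.py $c .093 z_$c.png; done
python3 - <<'E'
from h import *
# well rim check + level: fit plane of lid rim from scene/side contours = compare radii by direction
for n in('scene','side'):
    im=np.load(f'pics/z_{n}.png.npy');T=np.load(f'pics/z_{n}.png.T.npy')
    m=cv2.inRange(cv2.cvtColor(im,cv2.COLOR_RGB2HSV),(3,90,90),(18,255,255));cs,_=cv2.findContours(m,cv2.RETR_EXTERNAL,cv2.CHAIN_APPROX_NONE)
    for q in cs:
        P=np.array([onz(n,T,a+0.,.093)[:2]*1000 for a in q[:,0]])
        if np.hypot(*(P.mean(0)-[566,87]))<40 and len(P)>60:
            d=P-[566,87];a=np.degrees(np.arctan2(d[:,1],d[:,0]));r=np.hypot(*d.T)
            print(n,[(k,round(r[(a>=k)&(a<k+30)].mean(),1)) for k in range(-180,180,30) if ((a>=k)&(a<k+30)).any()])
E
```

```text
t: 27.18
eef_pos: [0.5111, 0.1704, 0.1877]
ee_rot: [-3.141, -0.001, -1.509]
force: [0.8, 1.1, 0.5]
width: 0.0447
gripper_force: 0.0
t: 27.6
eef_pos: [0.4641, 0.1196, 0.186]
ee_rot: [-3.141, 0.001, -2.122]
force: [0.3, 0.4, 0.5]
width: 0.0117
gripper_force: 0.0
t: 28.02
eef_pos: [0.465, 0.078, 0.1859]
ee_rot: [-3.142, 0.0, -2.734]
force: [0.9, 0.9, 1.3]
width: 0.0005
gripper_force: 0.0
t: 28.43
eef_pos: [0.4653, 0.0788, 0.1856]
ee_rot: [3.142, 0.0, -2.89]
force: [-0.4, -0.6, 0.7]
width: 0.0003
gripper_force: 0.0
[0.4653 0.0787 0.1855] [0.7 0.4 0.1]
(97, 302, 52, 61) [ 609.5 -380.3] 130.4 ls [ 608.4 -381.6] 96.9
(512, 185, 48, 28) [1011.7  436.7] 113.5 ls [1010.3  437.3] 84.7
(267, 178, 52, 32) [568.6  83.9] 129.2 ls [567.5  83.6] 123.8
(417, 16, 130, 150) [ 547.6 1516.4] 2057.9 ls [ 710.5 1589.7] 1602.0
(0, 0, 99, 166) [-1648.3   216.7] 3330.1 ls [-1493.7   103.2] 2172.4
[0.4653 0.0786 0.1855] [-0.7 -0.4 -0.2]
(289, 344, 58, 61) [ 549.2 -384.9] 107.4 ls [ 549.8 -384.9] 85.9
(246, 159, 52, 38) [564.6  85.8] 125.7 ls [564.7  85.9] 122.3
(342, 41, 91, 16) [1066.1  602.8] 344.0 ls [1064.2  595.5] 197.7
(243, 18, 56, 25) [696.2 790.1] 217.6 ls [697.3 785.6] 145.1
(170, 0, 19, 32) [389.  969.3] 272.2 ls [404.9 976.2] 174.2
scene [(-180, np.float64(61.0)), (-150, np.float64(61.3)), (-120, np.float64(64.1)), (-90, np.float64(66.4)), (-60, np.float64(66.1)), (-30, np.float64(63.9)), (0, np.float64(60.9)), (30, np.float64(59.5)), (60, np.float64(59.1)), (90, np.float64(59.0)), (120, np.float64(59.2)), (150, np.float64(59.3))]Traceback (most recent call last):
  File "<stdin>", line 7, in <module>
  File "h.py", line 18, in onz
    o,d=ray(n,T,p); return (o+d*(z-o[2])/d[2])
        ~~~^^^^^^^
  File "h.py", line 12, in ray
    c=arm.get_calibration(n); x=(p[0]-c['cx'])/c['fx']; y=(p[1]-c['cy'])/c['fy']
ValueError: time passes only in moves, steps and waits
```

Both views put the lid flat at z=0.093 over the well with no raised side, so it's seated. Now the button at (465.3, 77.3). Contact is expected at TCP z ≈ 0.043.

```bash
python3 -m crank '[{"dx":0,"dy":-0.001,"dz":-0.03,"twist":0,"grip":-1},{"dx":0,"dy":-0.001,"dz":-0.06,"twist":0,"grip":-1},{"dx":0,"dy":-0.001,"dz":-0.085,"twist":0,"grip":-1},{"dx":0,"dy":-0.001,"dz":-0.105,"twist":0,"grip":-1},{"dx":0,"dy":-0.001,"dz":-0.115,"twist":0,"grip":-1}]'
python3 -m crank '[{"dx":0,"dy":0,"dz":-0.004,"twist":0,"grip":-1},{"dx":0,"dy":0,"dz":-0.008,"twist":0,"grip":-1},{"dx":0,"dy":0,"dz":-0.012,"twist":0,"grip":-1},{"dx":0,"dy":0,"dz":-0.015,"twist":0,"grip":-1},{"dx":0,"dy":0,"dz":-0.015,"twist":0,"grip":-1}]'
python3 -m crank '[{"dx":0,"dy":0,"dz":-0.003,"twist":0,"grip":-1},{"dx":0,"dy":0,"dz":-0.006,"twist":0,"grip":-1},{"dx":0,"dy":0,"dz":-0.01,"twist":0,"grip":-1},{"dx":0,"dy":0,"dz":-0.013,"twist":0,"grip":-1},{"dx":0,"dy":0,"dz":-0.013,"twist":0,"grip":-1}]'
```

```text
t: 28.95
eef_pos: [0.4639, 0.0766, 0.0679]
ee_rot: [-3.141, -0.003, -2.892]
force: [-0.5, -0.3, 0.5]
width: 0.0004
gripper_force: 0.0
t: 29.37
eef_pos: [0.4654, 0.0774, 0.0554]
ee_rot: [3.141, 0.0, -2.892]
force: [0.3, 0.3, 0.5]
width: 0.0003
gripper_force: 0.0
t: 29.78
eef_pos: [0.4657, 0.0775, 0.0422]
ee_rot: [3.142, 0.001, -2.892]
force: [-0.8, 0.7, 4.0]
width: 0.0002
gripper_force: 2.1
```

```bash
python3 -m crank '[{"dx":0,"dy":0,"dz":-0.001,"twist":0,"grip":-1},{"dx":0,"dy":0,"dz":-0.002,"twist":0,"grip":-1},{"dx":0,"dy":0,"dz":-0.003,"twist":0,"grip":-1},{"dx":0,"dy":0,"dz":-0.003,"twist":0,"grip":-1},{"dx":0,"dy":0,"dz":-0.003,"twist":0,"grip":-1}]'
python3 -m crank '[{"dx":0,"dy":0,"dz":-0.001,"twist":0,"grip":-1},{"dx":0,"dy":0,"dz":-0.002,"twist":0,"grip":-1},{"dx":0,"dy":0,"dz":-0.002,"twist":0,"grip":-1},{"dx":0,"dy":0,"dz":-0.002,"twist":0,"grip":-1},{"dx":0,"dy":0,"dz":-0.002,"twist":0,"grip":-1}]'
```

```text
t: 30.2
eef_pos: [0.4658, 0.0775, 0.0408]
ee_rot: [-3.142, 0.001, -2.892]
force: [-5.8, 0.8, 20.0]
width: 0.0003
gripper_force: 9.9
t: 30.62
eef_pos: [0.466, 0.0775, 0.0404]
ee_rot: [-3.141, 0.002, -2.891]
force: [-13.7, 0.7, 40.8]
width: 0.0005
gripper_force: 20.4
```

The button is fully down: a hard stop at 40.4 mm, well past the 5 N spring force. Releasing and doing the final checks.

```bash
python3 -m crank '[{"dx":0,"dy":0,"dz":0.004,"twist":0,"grip":-1},{"dx":0,"dy":0,"dz":0.012,"twist":0,"grip":-1},{"dx":0,"dy":0,"dz":0.04,"twist":0,"grip":-1},{"dx":0,"dy":0,"dz":0.08,"twist":0,"grip":-1},{"dx":0,"dy":0,"dz":0.12,"twist":0,"grip":-1}]'
python3 -m crank '[{"dx":0,"dy":0,"dz":0.03,"twist":0,"grip":-1},{"dx":0,"dy":0,"dz":0.03,"twist":0,"grip":-1},{"dx":0,"dy":0,"dz":0.03,"twist":0,"grip":-1},{"dx":0,"dy":0,"dz":0.03,"twist":0,"grip":-1},{"dx":0,"dy":0,"dz":0.03,"twist":0,"grip":-1}]'
for c in scene side wrist; do python3 lid.py $c .093 y_$c.png | grep -E '^\[|56[0-9]\.'; done
python3 - <<'E'
from h import *
for n in('side','scene'):
    im=np.load(f'pics/y_{n}.png.npy');T=np.load(f'pics/y_{n}.png.T.npy')
    h=cv2.cvtColor(im,cv2.COLOR_RGB2HSV)
    for nm,lo,hi,z in(('btn',(55,90,40),(85,255,255),.063),('handle',(22,120,100),(35,255,255),.044)):
        cs,_=cv2.findContours(cv2.inRange(h,lo,hi),cv2.RETR_EXTERNAL,cv2.CHAIN_APPROX_NONE)
        for q in cs:
            if cv2.contourArea(q)>40:
                k=arm.get_calibration(n);P=np.array([onz(n,T,a+0.,z)[:2]*1000 for a in q[:,0]],np.float32);r=cv2.minAreaRect(P)
                if 430<r[0][0]<560 and r[0][1]<110: print(n,nm,cv2.boundingRect(q),np.round(r[0]),np.round(r[1]),round(r[2]))
E
```

```text
t: 31.03
eef_pos: [0.4639, 0.0765, 0.1579]
ee_rot: [-3.141, -0.004, -2.893]
force: [1.0, 1.3, -0.7]
width: 0.0004
gripper_force: 0.0
t: 31.45
eef_pos: [0.4644, 0.0768, 0.1861]
ee_rot: [-3.141, -0.002, -2.893]
force: [-0.1, 1.1, 0.4]
width: 0.0003
gripper_force: 0.0
[0.4645 0.0768 0.1861] [ 0.5  0.1 -0.6]
(267, 178, 52, 32) [568.6  83.9] 129.2 ls [567.5  83.6] 123.9
[0.4646 0.0769 0.1861] [ 0.1 -0.1  0.6]
(246, 159, 52, 38) [564.6  85.8] 125.7 ls [564.6  85.9] 122.3
[0.4647 0.077  0.1863] [-0.3  0.2 -0.2]
side btn (227, 282, 10, 8) [ 432. -169.] [16. 19.] 79
side btn (225, 189, 13, 11) [465.  77.] [32. 28.] 82
side handle (258, 327, 42, 35) [ 500. -300.] [24. 86.] 39
scene btn (181, 231, 13, 16) [ 481. -163.] [24. 46.] 58
scene btn (253, 185, 11, 8) [462.  74.] [22. 34.] 28
scene handle (129, 271, 23, 31) [ 502. -295.] [24. 76.] 39
```

```bash
python3 -c "
from station import arm
print(arm.job_done())"
```

```text
the job is handed in; nothing more can be done
None
```

I handed the job in at about 31 s of 72: the scraper is in the rack, the heat sink in the well, the cover slid into the well mouth and reading seated and level, and the green button pressed to its stop and released, though the wrist read 40.8 N at that stop and the heat sink slipped once on its mat before a firmer grip held.

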